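Set turned cups to dry

ROBOT

A 6-joint arm with a two-finger parallel gripper is mounted at the origin on the work surface. World frame = base frame: x ahead of the robot, y to its left, z up, the work surface at z = 0. Lengths are in m, angles in rad, forces in N, time in s.
With the tool pointing down it reaches from about 0.25 to 0.725 m from the base axis. Payload 4 kg.
Tool frame: the origin (TCP) lies on the centre line of the jaws, within the pads' length; the fingertips stand 22 mm ahead of it and the grasp point (between the pads) lies 3 mm ahead of it (bot.tip_reach is the distance from the TCP to the fingertips, in m); z points along the fingers, y is the line along which they close (so a half turn about z gives the same grasp; the last joint's range is limited). The gripper opens to 85 mm and grips with 20 to 120 N. Pads are 22 mm wide; open, the fingers measure 114 mm over their backs; the gripper's body (76 mm by 85 mm) begins 54 mm behind the grasp point. The pads swing forward as they close: fully open they stand 13 mm farther back than shut.
Start: joints at [1.153, 0.241, 0.005, 1.335, 0, 1.571], TCP at [0.203, 0.457, 0.253] pointing down, gripper open.
Joint ranges: [-2.72, 2.72], [-1.05, 1.87], [-1.09, 1.28], [-1.99, 2.15], [-1.42, 1.44], [-3.14, 3.14]. Speed limits (rad/s): [2.79, 2.79, 3.14, 3.14, 3.14, 3.14].

INTERFACE

Orientations are given as a unit quaternion [x, y, z, w].
In Python, from workcell import bot gives the robot as it stands. The module is installed in compiled form; this text tells all that it offers.
- The arm moves only by the tool apply_moves, never from a script. Its argument "commands" is a list of rows, each a list of 4 numbers: the shift along the tool's x, y, z scaled (see below), then the turn about the tool's z scaled (see below). In form: [[tx, ty, tz, roll], ...]. A call has exactly 5 rows; each row shifts and turns the commanded pose from where the row before left it, along the tool's axes as they then stand; what a row does not reach is not made up. The controller multiplies each number of a shift by 20 mm and each number of a turn by 60 degrees. A row lasts 1/12 s, in which the tool goes at most 41.7 mm and 7.16 degrees, less where a joint would pass 70% of its speed; a pose out of reach is approached as far as the arm can. A call with a number of a shift or a turn outside -1 to 1 is refused whole. A call with a gripper value outside its range is refused whole. "claw" is the closure, from 0 (fully open) to 1 (shut), set as the call begins (left out, the last holds). The fingers move at their own pace and stop on an object; the grip force is fixed at half the most. Time passes only in rows, so rows that do not move let the fingers close, or fill a call up. It gives the time, the measured TCP pose, the force, the opening and the grip force at its end, in the units of the state.
- bot.get_obs(): the state, without advancing time (a new reading comes with each control period).
- bot.camera(name): name is "scene" or "top"; returns a dict with "image" (384x512x3 uint8, blue, green, red), "camera_matrix" (3x3 intrinsics, pixels), "k1" (the pictures are not rectified: a ray, as slopes to the right and down, at radius r is drawn at 1 + k1 r^2 times it, then the intrinsics apply), "R" (3x3) and "t" (3): a world point X has camera coordinates R X + t. Camera axes: x right, y down, z forward; pixel columns grow to the right and rows downward; lengths in m; the calibration is good to about 2 mm. A picture is of the moment at which its call begins. There is no depth.
- bot.job_done(): hands the job in; it is judged then, once.
The state is a dict: "clock": time; "joint_pos": joint angles; "joint_vel": joint speeds; "tau": joint torques, N m; "eef_pos": TCP position; "tool_rot": TCP orientation; "ft_force": force on the tool from outside, world axes, zero at the start; "ft_torque": the same for the moment, N m; "grip_width": finger opening in m; "grasp_force": force on a finger pad.
Only numpy, scipy, OpenCV 4.12 (cv2) and the standard library are available. Lean on these libraries where they do the work, as an engineer would, in place of code of your own. Each camera call takes 0.05 s, during which the arm holds its last target. There are 200 camera calls.

TASK

Put the sanding block that was left on the drying stand away in the open tool box, and stand all the turned cups (two to four of them) upright in the carrying tray, gripping them only lightly because they are thin and crack when squeezed. Then lift the tray by its bar, carry it over level and set it down squarely on the drying stand with the cups still standing in it; last of all push the fan's switch lever fully over to on. Leave the goblet and the finial where they are.

Things in the scene. Friction and masses are not known exactly. Their poses are not given: they have to be found in the camera images.
- tray: open plywood carrying tray, 170 (its x) by 220 mm (its y), 400 g; walls 24 mm high and floor both 6 mm thick. A handle bar (14 mm wide and high, 140 mm long) runs along y over its middle, centred 92 mm above the underside, on 12 mm posts at y = +-58 mm. Cups fit at x = +-50, y = +-55 mm with room for fingers. Origin: centre of underside; z up. Starts on the bench, left or right
- tray_bar (a point): middle of the tray's handle bar (its centre line, 92 mm above the tray's underside); axes as the tray's. The place to grip the tray, fingers closing along the tray's x; it is sturdy and may be gripped firmly (60 N or more)
- stand: fixed slatted wooden drying stand, 200 mm (its x) by 250 mm (its y), flat top 20 mm above the bench. Origin: centre of its underside; z up. Stands left or right, on the other side from the tray
- block: cork sanding block, 36 mm (its x) by 66 mm (its y) by 30 mm high, 60 g, left lying on the drying stand. Origin: centre of its underside
- toolbox: fixed open dark wooden box for hand tools, 100 mm (its x) by 130 mm (its y), walls 5 mm thick and 25 mm high, floor 5 mm thick, empty. Origin: centre of its underside
- switch (a joint): lever of the drying fan's switch on a small grey block: 0 = off, leaning towards the robot; 1.0 rad = fully on, leaning away (upright at 0.5). Moves at a few newtons, stays where it is left
- switch_tip (a point): free end of the switch lever; with the lever off it leans to -x and pushing it horizontally to +x by about 70 mm (its lever is 70 mm long and turns about an axis along y) switches it on
- goblet: turned wooden goblet with a stem, 54 mm across, 85 mm high, standing among the cups; to be left alone. Origin: centre of its foot
- finial: turned wooden finial (a baluster-like knob), 52 mm across its foot, 86 mm high, standing among the cups; to be left alone. Origin: centre of its foot
- cup0: plain straight-sided turned wooden cup, open at the top, 46 mm across (foot 40 mm), 58 mm high, wall 4 mm, 60 g, standing on the bench. Thin and fragile: it cracks if the fingers bear on it with more than 70 N in all (both fingers added), so grip it with about 20 N and do not press it down. Origin: centre of its foot; z up. May be absent
- cup1: plain straight-sided turned wooden cup, open at the top, 46 mm across (foot 40 mm), 58 mm high, wall 4 mm, 60 g, standing on the bench. Thin and fragile: it cracks if the fingers bear on it with more than 70 N in all (both fingers added), so grip it with about 20 N and do not press it down. Origin: centre of its foot; z up. May be absent
- cup2: plain straight-sided turned wooden cup, open at the top, 46 mm across (foot 40 mm), 58 mm high, wall 4 mm, 60 g, standing on the bench. Thin and fragile: it cracks if the fingers bear on it with more than 70 N in all (both fingers added), so grip it with about 20 N and do not press it down. Origin: centre of its foot; z up. May be absent
- cup3: plain straight-sided turned wooden cup, open at the top, 46 mm across (foot 40 mm), 58 mm high, wall 4 mm, 60 g, standing on the bench. Thin and fragile: it cracks if the fingers bear on it with more than 70 N in all (both fingers added), so grip it with about 20 N and do not press it down. Origin: centre of its foot; z up. May be absent
Mind the look-alikes: they are no part of the job. Of the things that look like the block, the middle-sized one is meant.

How it is judged:
On the way, in this order (a step that is already met when the one before it is completed fails the run):
1. block in the tool box and every cup upright in the tray, the tray still on the bench (x of block in the frame of toolbox between -0.045 and 0.045 m and y of block in the frame of toolbox between -0.06 and 0.06 m and z of block in the frame of toolbox below 0.02 m and x of cup0 in the frame of tray between -0.07 and 0.07 m and y of cup0 in the frame of tray between -0.095 and 0.095 m and z of each of cup0, cup1, cup2, cup3 in the frame of tray below 0.02 m and angle between each of cup0, cup1, cup2, cup3's own z axis and vertical below 0.15 rad and x of cup1 in the frame of tray between -0.07 and 0.07 m and y of cup1 in the frame of tray between -0.095 and 0.095 m and x of cup2 in the frame of tray between -0.07 and 0.07 m and y of cup2 in the frame of tray between -0.095 and 0.095 m and x of cup3 in the frame of tray between -0.07 and 0.07 m and y of cup3 in the frame of tray between -0.095 and 0.095 m and height (world z) of tray below 0.01 m), for 0.2 s.
2. the tray is lifted at least 35 mm clear with every cup upright in it (x of cup0 in the frame of tray between -0.07 and 0.07 m and y of cup0 in the frame of tray between -0.095 and 0.095 m and z of each of cup0, cup1, cup2, cup3 in the frame of tray below 0.02 m and angle between each of cup0, cup1, cup2, cup3's own z axis and vertical below 0.15 rad and x of cup1 in the frame of tray between -0.07 and 0.07 m and y of cup1 in the frame of tray between -0.095 and 0.095 m and x of cup2 in the frame of tray between -0.07 and 0.07 m and y of cup2 in the frame of tray between -0.095 and 0.095 m and x of cup3 in the frame of tray between -0.07 and 0.07 m and y of cup3 in the frame of tray between -0.095 and 0.095 m and height (world z) of tray above 0.035 m), for 0.2 s.
3. the tray stands squarely on the drying stand, released, every cup upright in it, fan still off (x of tray in the frame of stand between -0.03 and 0.03 m and y of tray in the frame of stand between -0.03 and 0.03 m and z of tray in the frame of stand between 0.012 and 0.026 m and angle between tray's own z axis and vertical below 0.05 rad and angle between the x axis of tray and the x axis of stand, either way round below 0.2 rad and contact force between the fingers and tray below 0.3 N and linear speed of tray below 0.02 m/s and x of cup0 in the frame of tray between -0.07 and 0.07 m and y of cup0 in the frame of tray between -0.095 and 0.095 m and z of each of cup0, cup1, cup2, cup3 in the frame of tray below 0.02 m and angle between each of cup0, cup1, cup2, cup3's own z axis and vertical below 0.15 rad and x of cup1 in the frame of tray between -0.07 and 0.07 m and y of cup1 in the frame of tray between -0.095 and 0.095 m and x of cup2 in the frame of tray between -0.07 and 0.07 m and y of cup2 in the frame of tray between -0.095 and 0.095 m and x of cup3 in the frame of tray between -0.07 and 0.07 m and y of cup3 in the frame of tray between -0.095 and 0.095 m and value of joint switch below 0.5 rad), for 0.3 s.
4. the switch lever is on (value of joint switch above 0.8 rad), for 0.2 s.
At the end, for the whole second after the job is handed in: Tray at rest and released on the drying stand, centre within 30 mm of the stand's along each stand axis, sides within 0.2 rad; every cup stands in it (tilt under 0.15 rad); block in the tool box; lever past 0.8 rad (x of tray in the frame of stand between -0.03 and 0.03 m and y of tray in the frame of stand between -0.03 and 0.03 m and z of tray in the frame of stand between 0.012 and 0.026 m and angle between tray's own z axis and vertical below 0.05 rad and angle between the x axis of tray and the x axis of stand, either way round below 0.2 rad and contact force between the fingers and tray below 0.3 N and linear speed of each of tray, block below 0.02 m/s and x of cup0 in the frame of tray between -0.07 and 0.07 m and y of cup0 in the frame of tray between -0.095 and 0.095 m and z of each of cup0, cup1, cup2, cup3 in the frame of tray below 0.02 m and angle between each of cup0, cup1, cup2, cup3's own z axis and vertical below 0.15 rad and x of cup1 in the frame of tray between -0.07 and 0.07 m and y of cup1 in the frame of tray between -0.095 and 0.095 m and x of cup2 in the frame of tray between -0.07 and 0.07 m and y of cup2 in the frame of tray between -0.095 and 0.095 m and x of cup3 in the frame of tray between -0.07 and 0.07 m and y of cup3 in the frame of tray between -0.095 and 0.095 m and x of block in the frame of toolbox between -0.045 and 0.045 m and y of block in the frame of toolbox between -0.06 and 0.06 m and z of block in the frame of toolbox below 0.02 m and value of joint switch above 0.8 rad); the robot touches nothing.
It fails at once if a cup is squeezed or pressed by the fingers with more than 70 N in all (contact force between the fingers and cup0 above 70 N or contact force between the fingers and cup1 above 70 N or contact force between the fingers and cup2 above 70 N or contact force between the fingers and cup3 above 70 N).
It fails at once if the tray is tipped more than 0.2 rad (angle between tray's own z axis and vertical above 0.2 rad).
It fails at once if the goblet or the finial is shifted more than 50 mm or knocked over (distance of any of goblet, finial from where it was at the start of the episode above 0.05 m or angle between any of goblet, finial's own z axis and vertical above 0.5 rad).
Of cup0, cup1, cup2, cup3 only 2 to 4 are there at a start; the rules pass over those that are not, and their reading is None.
At some moment in a run one of cup0, cup1, cup2, cup3, block may be knocked a few centimetres aside while the robot is not near it.
It also fails if it takes over 210 s, if anything falls off the work surface, if the arm or the gripper's body presses on something with over 40 N, if the wrist force passes 120 N, or if a joint passes its speed limit or range.

## Working session

There is one attempt and no reset: what is moved stays moved. The work goes in short steps, Python scripts to look and compute and a tool call to move; the robot and the scene stay as the last step left them, time stands still between calls to the robot, and variables do not carry over. Pictures are saved under pics/ and viewed, at most 14 in all, crops included, and the job is handed in when it is done.

Besides the shell and the picture viewer there is one more tool, called as name(argument=value, ...), one argument or row to a line, values as JSON. apply_moves: Moves the arm, as the interface text tells. Shifts and turns lie within -1 to 1; 1 stands for 20 mm of shift or 60 degrees of turn. Its arguments: {"type":"object","properties":{"commands":{"type":"array","items":{"type":"array","items":{"type":"number","minimum":-1,"maximum":1}}},"claw":{"type":"number"}},"required":["commands"]}

```bash
mkdir -p pics; cat > h.py <<'E'
import numpy as np, cv2
from workcell import bot
def shot(name,fn):
    c=bot.camera(name); cv2.imwrite('pics/'+fn+'.png',c['image']); np.savez('pics/'+fn+'.npz',**{k:c[k] for k in('camera_matrix','k1','R','t')}); return c
def load(fn): return np.load('pics/'+fn+'.npz')
def pix2w(c,uv,z):
    K=c['camera_matrix'];k=float(c['k1'])
    d=np.array([(uv[0]-K[0,2])/K[0,0],(uv[1]-K[1,2])/K[1,1]]);s=d.copy()
    for _ in range(30): s=d/(1+k*(s@s))
    R=c['R'];o=-R.T@c['t'];r=R.T@np.array([s[0],s[1],1]);return o+r*(z-o[2])/r[2]
def w2pix(c,X):
    p=c['R']@np.array(X)+c['t'];s=p[:2]/p[2];s=s*(1+float(c['k1'])*(s@s));K=c['camera_matrix'];return np.array([K[0,0]*s[0]+K[0,2],K[1,1]*s[1]+K[1,2]])
E
python3 -c "
from h import *
for n in('scene','top'):
    c=shot(n,n+'0'); print(n,-c['R'].T@c['t'],c['k1'],c['camera_matrix'][0,0])
o=bot.get_obs();print(o['clock'],o['eef_pos'],o['tool_rot'],o['grip_width'])"
```

```text
scene [1.2467241  0.05594173 1.36314228] -0.17716981287362876 448.9816706881491
top [ 0.36829323 -0.06712363  1.08843923] 0.02823389765030366 392.2432084666672
0.1 [0.20266426 0.4565019  0.25248258] [ 2.07393377e-01  9.78257147e-01 -9.46384758e-04 -2.13253814e-04] 0.0855784599763825
```

View pics/top0.png

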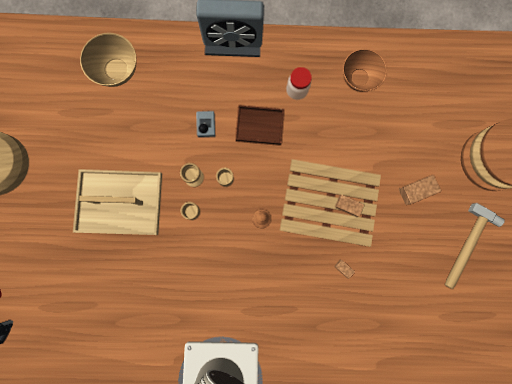

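View pics/scene0.png

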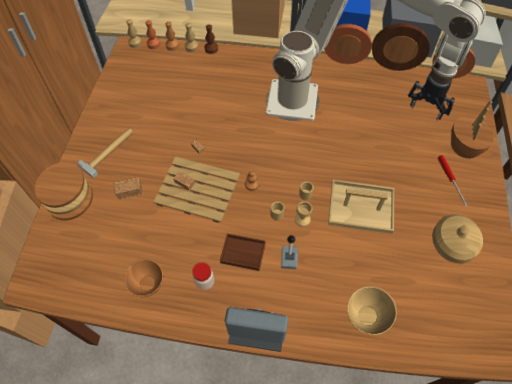

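The top view has +x up and +y left. The tray is at (118,202), the stand at (330,203) with the block at (350,205), and the toolbox at (260,125). The switch is at (205,124). The small round items are at (190,174), (225,177), (190,211) and (262,217). I'll zoom in to tell them apart.

```bash
python3 -c "
from h import *
a=cv2.imread('pics/top0.png')[95:250,65:265];b=cv2.imread('pics/top0.png')[95:250,225:390];s=cv2.imread('pics/scene0.png')[160:280,240:400]
cv2.imwrite('pics/ca.png',cv2.resize(a,None,fx=4,fy=3.87,interpolation=3) if 0 else cv2.resize(a,(768,595),interpolation=2))
cv2.imwrite('pics/ca.png',cv2.resize(a,(760,589),interpolation=2))
cv2.imwrite('pics/cb.png',cv2.resize(b,(627,589),interpolation=2))
cv2.imwrite('pics/cs.png',cv2.resize(s,(800,600),interpolation=2))"
```

```text
(no output)
```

View pics/ca.png

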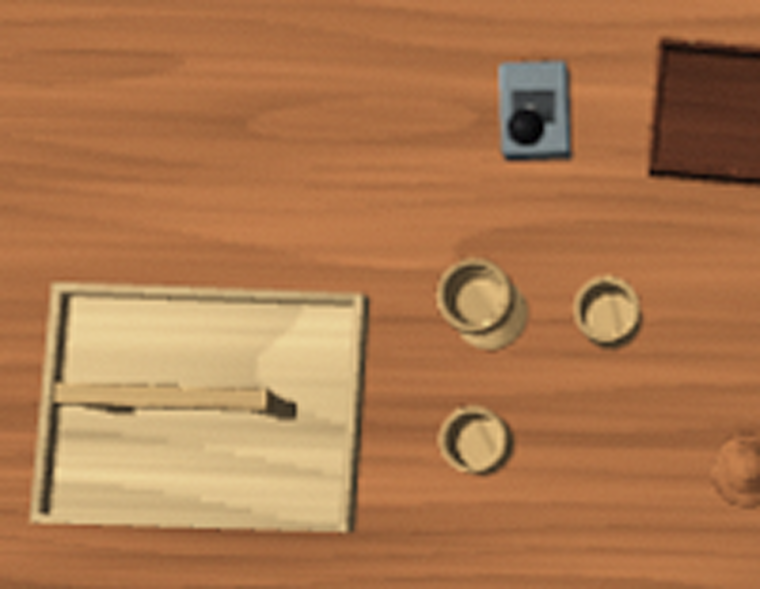

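View pics/cb.png

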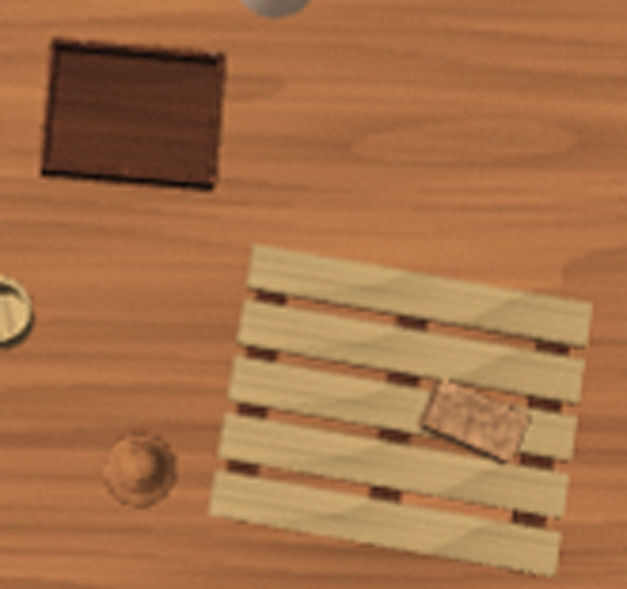

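View pics/cs.png

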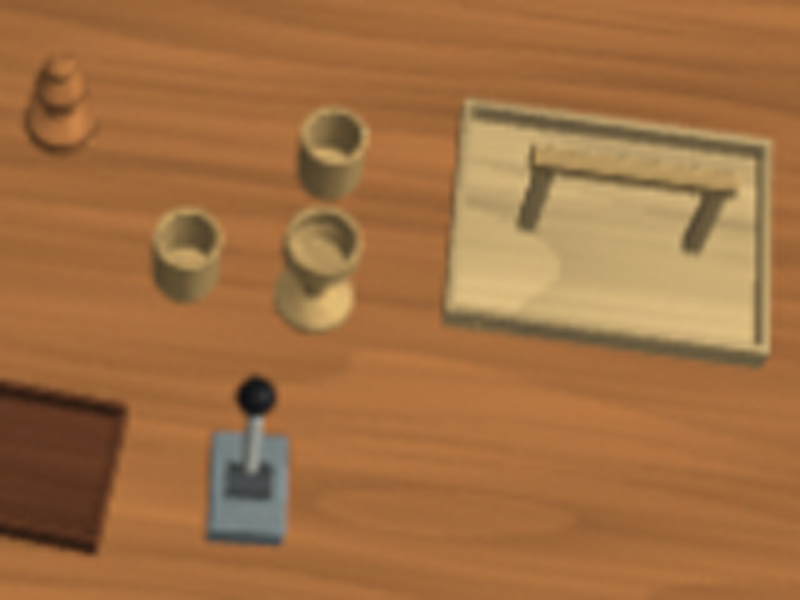

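The zooms show two cups, at top px (225,177) and (190,211). The goblet is at (190,174) and the finial at (262,217). The lever knob is at (204,129). Next I measure all of these.

```bash
python3 -c "
from h import *
T=load('top0');S=load('scene0');np.set_printoptions(precision=4,suppress=True)
A=lambda x,y:(65+(x+.5)/3.8-.5,95+(y+.5)/3.8-.5)
B=lambda x,y:(225+(x+.5)/3.8-.5,95+(y+.5)/3.8-.5)
C=lambda x,y:(240+(x+.5)/5-.5,160+(y+.5)/5-.5)
def quad(n,ps,z):
    p=np.array([pix2w(T,q,z)[:2] for q in ps]);d=p[1]-p[0]+p[2]-p[3]
    print(n,p.mean(0),'yaw of y axis',np.degrees(np.arctan2(d[0],-d[1])),[np.linalg.norm(p[i]-p[i-1]) for i in range(4)])
quad('tray',[A(52,285),A(368,295),A(352,530),A(32,520)],.024)
quad('stand',[B(254,246),B(592,304),B(557,575),B(209,514)],.02)
quad('block',[B(444,379),B(531,413),B(510,460),B(427,420)],.05)
quad('box',[B(53,40),B(225,53),B(213,189),B(42,175)],.025)
for n,t,s,z in [('cupA',A(607,309),C(187,237),.058),('cupB',A(472,438),C(335,137),.058),('gob',A(477,296),C(322,243),.085),('bar1',A(52,393),C(736,185),.099),('bar2',A(268,398),C(534,155),.099),('knob',A(526,127),C(256,397),.1),('knob',A(526,127),C(256,397),.08),('swblk',A(534,110),C(247,490),.03),('fin',B(140,470),C(62,65),.086)]:
    print(n,pix2w(T,t,z),pix2w(S,s,z))
"
```

```text
tray [0.4586 0.2928] yaw of y axis -0.2120818800081282 [np.float64(0.1667302236136614), np.float64(0.2237909882098212), np.float64(0.1678836935151028), np.float64(0.22183326279837773)]
stand [ 0.4743 -0.2844] yaw of y axis -8.216474482891314 [np.float64(0.19779594085029967), np.float64(0.24964968543201543), np.float64(0.19807022386563244), np.float64(0.2509644737103994)]
block [ 0.4659 -0.331 ] yaw of y axis -22.159727034280213 [np.float64(0.03161399048797159), np.float64(0.06496134827313273), np.float64(0.03658484401744955), np.float64(0.06371100847886212)]
box [ 0.685  -0.0841] yaw of y axis -2.742841163869905 [np.float64(0.10233070538747562), np.float64(0.1274392054198382), np.float64(0.10327808559297931), np.float64(0.1253047486665817)]
cupA [0.5318 0.0065 0.058 ] [0.5323 0.0077 0.058 ]
cupB [0.439  0.0959 0.058 ] [0.4403 0.0973 0.058 ]
gob [0.5337 0.0931 0.085 ] [0.5384 0.0959 0.085 ]
bar1 [0.4582 0.3652 0.099 ] [0.4623 0.3628 0.099 ]
bar2 [0.4589 0.2248 0.099 ] [0.4596 0.2278 0.099 ]
knob [0.6486 0.0632 0.1   ] [0.6605 0.0661 0.1   ]
knob [0.6543 0.0658 0.08  ] [0.6512 0.0663 0.08  ]
swblk [0.6814 0.0672 0.03  ] [0.6936 0.0687 0.03  ]
fin [ 0.4208 -0.0941  0.086 ] [ 0.4286 -0.0924  0.086 ]
```

```bash
cat >> h.py <<'E'
def ang(): 
    x,y,z,w=bot.get_obs()['tool_rot']; yx,yy=2*(x*y-z*w),1-2*(x*x+z*z); return np.degrees(np.arctan2(yy,yx))
def plan(x,y,z,a=None):
    "roll (deg, + is about tool z) to bring the closing line to world angle a, then shifts in 20 mm units after it"
    o=bot.get_obs();p=o['eef_pos'];c=ang(); r=0
    if a is not None: r=-((a-c+180)%360-180); 
    f=np.radians(c-r); Y=np.array([np.cos(f),np.sin(f)]);X=np.array([Y[1]*-1*-1,-Y[0]])*-1
    d=np.array([x,y,z])-p
    print('t',round(o['clock'],2),'p',p.round(4),'ang',round(c,1),'w',round(o['grip_width'],4),'gf',o['grasp_force'],'| roll60 total',round(r/60,3),'shift20 total',(np.array([d[:2]@X,d[:2]@Y,-d[2]])/.02).round(2),'J6',round(o['joint_pos'][5],2))
E
python3 -c "
from h import *
print(bot.tip_reach);plan(.466,-.331,.15,-22)"
```

```text
0.022
t 0.1 p [0.2027 0.4565 0.2525] ang 66.1 w 0.0856 gf 0.0 | roll60 total 1.468 shift20 total [-31.58  26.96   5.12] J6 1.57
```

apply_moves(
  commands=[
    [0,0,0,0.098],
    [0,0,0,0.098],
    [0,0,0,0.098],
    [0,0,0,0.098],
    [0,0,0,0.098],
  ],
  claw=0,
)

```text
clock: 0.52
eef_pos: [0.2027, 0.4567, 0.2528]
tool_rot: [0.451, 0.892, -0.001, 0.0]
ft_force: [0.1, 0.3, -0.4]
grip_width: 0.0854
grasp_force: 0.0
```

apply_moves(
  commands=[
    [0,0,0,0.098],
    [0,0,0,0.098],
    [0,0,0,0.098],
    [0,0,0,0.098],
    [0,0,0,0.098],
  ],
)

```text
clock: 0.93
eef_pos: [0.2027, 0.4567, 0.2527]
tool_rot: [0.663, 0.749, -0.001, 0.0]
ft_force: [0.4, 0.5, -0.8]
grip_width: 0.0854
grasp_force: 0.0
```

apply_moves(
  commands=[
    [0,0,0,0.098],
    [0,0,0,0.098],
    [0,0,0,0.098],
    [0,0,0,0.098],
    [0,0,0,0.098],
  ],
)

```text
clock: 1.35
eef_pos: [0.2027, 0.4566, 0.2528]
tool_rot: [0.831, 0.556, -0.001, 0.0]
ft_force: [0.6, 0.7, 0.5]
grip_width: 0.0856
grasp_force: 0.0
```

```bash
python3 -c "
from h import *
plan(.466,-.331,.15,-22)"
```

```text
t 1.35 p [0.2027 0.4566 0.2528] ang -22.4 w 0.0856 gf 0.0 | roll60 total -0.007 shift20 total [-31.58  26.96   5.14] J6 3.12
```

apply_moves(
  commands=[
    [-0.9,0.77,0.147,0],
    [-0.9,0.77,0.147,0],
    [-0.9,0.77,0.147,0],
    [-0.9,0.77,0.147,0],
    [-0.9,0.77,0.147,0],
  ],
)

```text
clock: 1.77
eef_pos: [0.2402, 0.3433, 0.238]
tool_rot: [0.83, 0.558, -0.0, 0.0]
ft_force: [-0.6, 1.1, -0.0]
grip_width: 0.0854
grasp_force: 0.0
```

apply_moves(
  commands=[
    [-0.9,0.77,0.147,0],
    [-0.9,0.77,0.147,0],
    [-0.9,0.77,0.147,0],
    [-0.9,0.77,0.147,0],
    [-0.9,0.77,0.147,0],
  ],
)

```text
clock: 2.18
eef_pos: [0.2776, 0.2309, 0.2235]
tool_rot: [0.83, 0.558, -0.0, 0.0]
ft_force: [0.4, -0.5, -0.8]
grip_width: 0.085
grasp_force: 0.0
```

apply_moves(
  commands=[
    [-0.9,0.77,0.147,0],
    [-0.9,0.77,0.147,0],
    [-0.9,0.77,0.147,0],
    [-0.9,0.77,0.147,0],
    [-0.9,0.77,0.147,0],
  ],
)

```text
clock: 2.6
eef_pos: [0.315, 0.1186, 0.2089]
tool_rot: [0.83, 0.558, -0.0, -0.0]
ft_force: [0.1, 0.0, 0.6]
grip_width: 0.0855
grasp_force: 0.0
```

apply_moves(
  commands=[
    [-0.9,0.77,0.147,0],
    [-0.9,0.77,0.147,0],
    [-0.9,0.77,0.147,0],
    [-0.9,0.77,0.147,0],
    [-0.9,0.77,0.147,0],
  ],
)

```text
clock: 3.02
eef_pos: [0.3523, 0.0063, 0.1942]
tool_rot: [0.83, 0.558, -0.0, -0.0]
ft_force: [0.9, 0.8, -0.3]
grip_width: 0.0856
grasp_force: 0.0
```

apply_moves(
  commands=[
    [-0.9,0.77,0.147,0],
    [-0.9,0.77,0.147,0],
    [-0.9,0.77,0.147,0],
    [-0.9,0.77,0.147,0],
    [-0.9,0.77,0.147,0],
  ],
)

```text
clock: 3.43
eef_pos: [0.3898, -0.1061, 0.1794]
tool_rot: [0.83, 0.558, -0.0, -0.0]
ft_force: [-0.0, 0.6, -0.4]
grip_width: 0.0853
grasp_force: 0.0
```

apply_moves(
  commands=[
    [-0.9,0.77,0.147,0],
    [-0.9,0.77,0.147,0],
    [-0.9,0.77,0.147,0],
    [-0.9,0.77,0.147,0],
    [-0.9,0.77,0.147,0],
  ],
)

```text
clock: 3.85
eef_pos: [0.4272, -0.2184, 0.1645]
tool_rot: [0.83, 0.558, -0.0, -0.0]
ft_force: [0.5, 1.0, 0.5]
grip_width: 0.0854
grasp_force: 0.0
```

apply_moves(
  commands=[
    [-0.9,0.77,0.147,0],
    [-0.9,0.77,0.147,0],
    [-0.9,0.77,0.147,0],
    [0,0,0,0],
    [0,0,0,0],
  ],
)

```text
clock: 4.27
eef_pos: [0.4493, -0.2853, 0.1553]
tool_rot: [0.83, 0.557, -0.0, -0.001]
ft_force: [-0.9, 0.6, 0.2]
grip_width: 0.0854
grasp_force: 0.0
```

```bash
python3 -c "
from h import *
plan(.466,-.331,.046,-22)
T=shot('scene','s1')
a=T['image'][150:220,150:250];cv2.imwrite('pics/s1c.png',cv2.resize(a,(800,560),interpolation=2))"
```

```text
t 4.27 p [ 0.4493 -0.2853  0.1553] ang -22.2 w 0.0854 gf 0.0 | roll60 total -0.004 shift20 total [-1.8   1.63  5.46] J6 1.39
```

View pics/s1c.png

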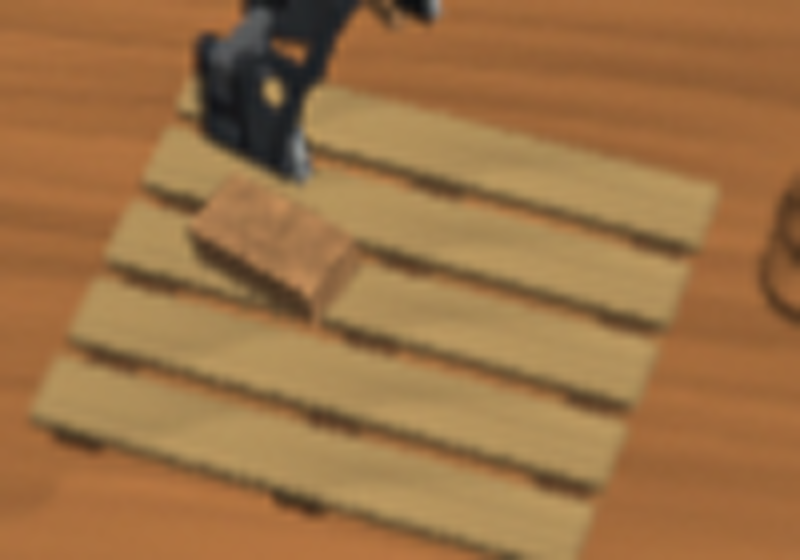

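The block sits undisturbed on the stand at scene px (184,180). I'll move over it and descend.

```bash
python3 -c "
from h import *
T=load('s1');p=np.array([pix2w(T,(150+x/8-.44,150+y/8-.44),.05)[:2] for x,y in [(240,178),(360,245),(313,305),(190,232)]]);print(p.mean(0),[np.linalg.norm(p[i]-p[i-1]) for i in range(4)])
d=p[1]-p[0]+p[2]-p[3];print(d,np.degrees(np.arctan2(d[0],d[1])))"
```

```text
[ 0.46891535 -0.32586127] [np.float64(0.034109191174480774), np.float64(0.06577284183534925), np.float64(0.03534554619188531), np.float64(0.06819036813008168)]
[0.05425827 0.12247705] 23.893710604867472
```

apply_moves(
  commands=[
    [-0.36,0.33,0.5,0],
    [-0.36,0.33,0.5,0],
    [-0.36,0.33,0.5,0],
    [-0.36,0.33,0.5,0],
    [-0.36,0.33,0.5,0],
  ],
)

```text
clock: 4.73
eef_pos: [0.4668, -0.3311, 0.1048]
tool_rot: [0.83, 0.558, -0.0, -0.0]
ft_force: [0.5, -0.7, -0.5]
grip_width: 0.0853
grasp_force: 0.0
```

apply_moves(
  commands=[
    [0,0,0.6,0],
    [0,0,0.6,0],
    [0,0,0.6,0],
    [0,0,0.6,0],
    [0,0,0.6,0],
  ],
)

```text
clock: 5.15
eef_pos: [0.4666, -0.331, 0.0446]
tool_rot: [0.83, 0.558, -0.0, -0.0]
ft_force: [0.3, -0.6, -0.6]
grip_width: 0.0853
grasp_force: 0.0
```

apply_moves(
  commands=[
    [0,0,0,0],
    [0,0,0,0],
    [0,0,0,0],
    [0,0,0,0],
    [0,0,0,0],
  ],
  claw=0.54,
)

```text
clock: 5.57
eef_pos: [0.4673, -0.3309, 0.0471]
tool_rot: [0.83, 0.558, 0.0, 0.001]
ft_force: [-0.1, -0.1, -0.2]
grip_width: 0.0393
grasp_force: 0.0
```

apply_moves(
  commands=[
    [0,0,0,0],
    [0,0,0,0],
    [0,0,0,0],
    [0,0,0,0],
    [0,0,0,0],
  ],
)

```text
clock: 5.98
eef_pos: [0.4668, -0.3305, 0.0464]
tool_rot: [0.83, 0.558, 0.0, 0.0]
ft_force: [0.4, -0.5, -0.0]
grip_width: 0.0393
grasp_force: 0.0
```

apply_moves(
  commands=[
    [0,0,0,0],
    [0,0,0,0],
    [0,0,0,0],
    [0,0,0,0],
    [0,0,0,0],
  ],
  claw=0.575,
)

```text
clock: 6.4
eef_pos: [0.4666, -0.3304, 0.0463]
tool_rot: [0.83, 0.558, -0.0, -0.0]
ft_force: [-1.1, 0.2, 0.7]
grip_width: 0.0362
grasp_force: 0.4
```

apply_moves(
  commands=[
    [0,0,0,0],
    [0,0,0,0],
    [0,0,0,0],
    [0,0,0,0],
    [0,0,0,0],
  ],
  claw=0.585,
)

```text
clock: 6.82
eef_pos: [0.4668, -0.3305, 0.0463]
tool_rot: [0.83, 0.558, 0.0, 0.0]
ft_force: [-0.2, 0.4, -0.0]
grip_width: 0.0355
grasp_force: 15.3
```

apply_moves(
  commands=[
    [0,0,0,0],
    [0,0,0,0],
    [0,0,0,0],
    [0,0,0,0],
    [0,0,0,0],
  ],
  claw=0.6,
)

```text
clock: 7.23
eef_pos: [0.467, -0.3306, 0.0465]
tool_rot: [0.83, 0.558, 0.0, 0.0]
ft_force: [0.1, 0.3, 0.9]
grip_width: 0.0351
grasp_force: 49.9
```

apply_moves(
  commands=[
    [0,0,0,0],
    [0,0,0,0],
    [0,0,0,0],
    [0,0,0,0],
    [0,0,0,0],
  ],
  claw=0.64,
)

```text
clock: 7.65
eef_pos: [0.467, -0.3307, 0.0465]
tool_rot: [0.83, 0.558, 0.0, 0.0]
ft_force: [0.6, -1.3, 2.8]
grip_width: 0.0349
grasp_force: 59.9
```

apply_moves(
  commands=[
    [0,0,-1,0],
    [0,0,-1,0],
    [0,0,-1,0],
    [0,0,-1,0],
    [0,0,-1,0],
  ],
)

```text
clock: 8.07
eef_pos: [0.466, -0.33, 0.1464]
tool_rot: [0.83, 0.558, -0.0, -0.001]
ft_force: [0.1, -0.6, -1.8]
grip_width: 0.0349
grasp_force: 59.9
```

apply_moves(
  commands=[
    [0,0,0,-0.064],
    [0,0,0,-0.064],
    [0,0,0,-0.064],
    [0,0,0,-0.064],
    [0,0,0,-0.064],
  ],
)

```text
clock: 8.48
eef_pos: [0.4661, -0.3301, 0.1455]
tool_rot: [0.724, 0.69, -0.0, -0.001]
ft_force: [0.4, 0.2, 0.1]
grip_width: 0.0351
grasp_force: 59.9
```

```bash
python3 -c "
from h import *
plan(.685,-.084,.1,-3)"
```

```text
t 8.48 p [ 0.4661 -0.3301  0.1455] ang -2.7 w 0.0351 gf 59.85045254230499 | roll60 total 0.004 shift20 total [12.86 10.28  2.28] J6 1.0
```

apply_moves(
  commands=[
    [0.86,0.685,0,0],
    [0.86,0.685,0,0],
    [0.86,0.685,0,0],
    [0.86,0.685,0,0],
    [0.86,0.685,0,0],
  ],
)

```text
clock: 8.9
eef_pos: [0.5394, -0.2471, 0.1454]
tool_rot: [0.725, 0.689, -0.0, -0.001]
ft_force: [0.3, -1.0, 0.7]
grip_width: 0.0352
grasp_force: 59.9
```

apply_moves(
  commands=[
    [0.86,0.685,0,0],
    [0.86,0.685,0,0],
    [0.86,0.685,0,0],
    [0.86,0.685,0,0],
    [0.86,0.685,0,0],
  ],
)

```text
clock: 9.32
eef_pos: [0.6123, -0.1647, 0.1453]
tool_rot: [0.725, 0.689, -0.001, -0.001]
ft_force: [0.3, -0.8, -0.0]
grip_width: 0.0346
grasp_force: 59.9
```

apply_moves(
  commands=[
    [0.86,0.685,0,0],
    [0.86,0.685,0,0],
    [0.86,0.685,0,0],
    [0.86,0.685,0,0],
    [0.86,0.685,0,0],
  ],
)

```text
clock: 9.73
eef_pos: [0.6851, -0.0824, 0.1451]
tool_rot: [0.725, 0.689, -0.001, -0.001]
ft_force: [0.4, -1.0, -1.5]
grip_width: 0.0349
grasp_force: 59.9
```

apply_moves(
  commands=[
    [0,0,0.5,0],
    [0,0,0.5,0],
    [0,0,0.5,0],
    [0,0,0.5,0],
    [0,0,0.5,0],
  ],
)

```text
clock: 10.15
eef_pos: [0.6839, -0.0843, 0.0945]
tool_rot: [0.725, 0.688, -0.001, -0.001]
ft_force: [0.5, -0.2, -0.5]
grip_width: 0.0352
grasp_force: 60.0
```

```bash
python3 -c "
from h import *
plan(.685,-.084,.034,-3)
T=shot('top','t2')
a=T['image'][90:160,220:310];cv2.imwrite('pics/t2c.png',cv2.resize(a,(720,560),interpolation=2))"
```

```text
t 10.15 p [ 0.6839 -0.0843  0.0945] ang -3.0 w 0.0352 gf 59.98602211475372 | roll60 total -0.0 shift20 total [0.02 0.05 3.03] J6 1.5
```

View pics/t2c.png

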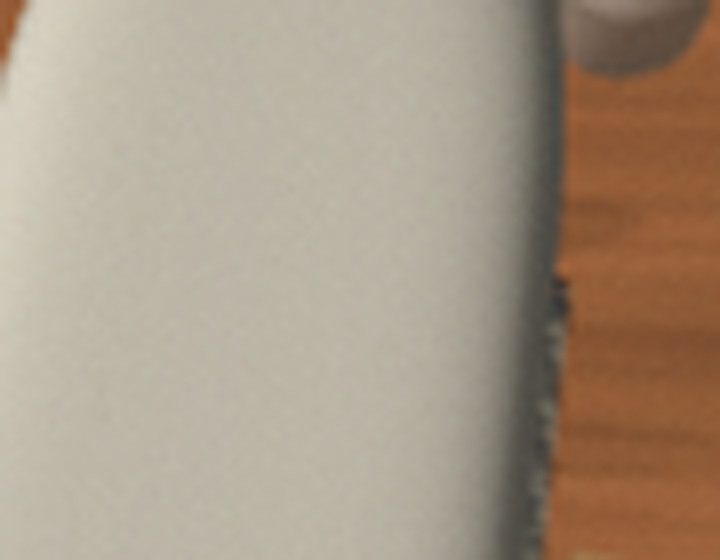

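The arm hides the box from above, but the measured TCP is right over it, so I'll lower and release.

apply_moves(
  commands=[
    [0,0,0.6,0],
    [0,0,0.6,0],
    [0,0,0.6,0],
    [0,0,0.6,0],
    [0,0,0.6,0],
  ],
)

```text
clock: 10.62
eef_pos: [0.685, -0.0834, 0.0349]
tool_rot: [0.725, 0.689, -0.0, -0.0]
ft_force: [-0.1, 0.6, -0.5]
grip_width: 0.0349
grasp_force: 60.0
```

apply_moves(
  commands=[
    [0,0,0,0],
    [0,0,0,0],
    [0,0,0,0],
    [0,0,0,0],
    [0,0,0,0],
  ],
  claw=0.46,
)

```text
clock: 11.03
eef_pos: [0.686, -0.0834, 0.0375]
tool_rot: [0.725, 0.689, 0.001, 0.001]
ft_force: [0.3, -0.5, -0.3]
grip_width: 0.0458
grasp_force: 0.0
```

apply_moves(
  commands=[
    [0,0,-1,0],
    [0,0,-1,0],
    [0,0,-1,0],
    [0,0,-1,0],
    [0,0,-1,0],
  ],
)

```text
clock: 11.45
eef_pos: [0.6855, -0.0834, 0.1382]
tool_rot: [0.725, 0.689, 0.0, 0.001]
ft_force: [0.6, -0.1, -0.6]
grip_width: 0.046
grasp_force: 0.0
```

apply_moves(
  commands=[
    [-1,0,-1,-0.1],
    [-1,0,-1,-0.1],
    [-1,0,-0.5,-0.1],
    [-1,0,0,-0.1],
    [-1,0,0,-0.1],
  ],
  claw=0.25,
)

```text
clock: 11.87
eef_pos: [0.7016, -0.1823, 0.1895]
tool_rot: [0.52, 0.854, 0.001, 0.002]
ft_force: [0.4, -0.0, 0.1]
grip_width: 0.0641
grasp_force: 0.0
```

apply_moves(
  commands=[
    [0,0,0,-0.1],
    [0,0,0,-0.1],
    [0,0,0,-0.1],
    [0,0,0,-0.1],
    [0,0,0,-0.1],
  ],
)

```text
clock: 12.28
eef_pos: [0.701, -0.1812, 0.1871]
tool_rot: [0.281, 0.96, 0.0, 0.001]
ft_force: [-0.2, 0.1, -0.2]
grip_width: 0.064
grasp_force: 0.0
```

apply_moves(
  commands=[
    [0,0,0,-0.11],
    [0,0,0,-0.11],
    [0,0,0,-0.11],
    [0,0,0,-0.11],
    [0,0,0,-0.11],
  ],
)

```text
clock: 12.7
eef_pos: [0.7011, -0.1811, 0.1872]
tool_rot: [-0.003, 1.0, -0.0, 0.001]
ft_force: [-0.5, 0.3, -0.1]
grip_width: 0.0637
grasp_force: 0.0
```

```bash
python3 -c "
from h import *
plan(.44,.0965,.14,90)
T=shot('scene','s3')
a=T['image'][160:290,210:390];cv2.imwrite('pics/s3c.png',cv2.resize(a,(800,578),interpolation=2))"
```

```text
t 12.7 p [ 0.7011 -0.1811  0.1872] ang 90.4 w 0.0637 gf 0.0 | roll60 total 0.006 shift20 total [13.05 13.88  2.36] J6 -0.26
```

View pics/s3c.png

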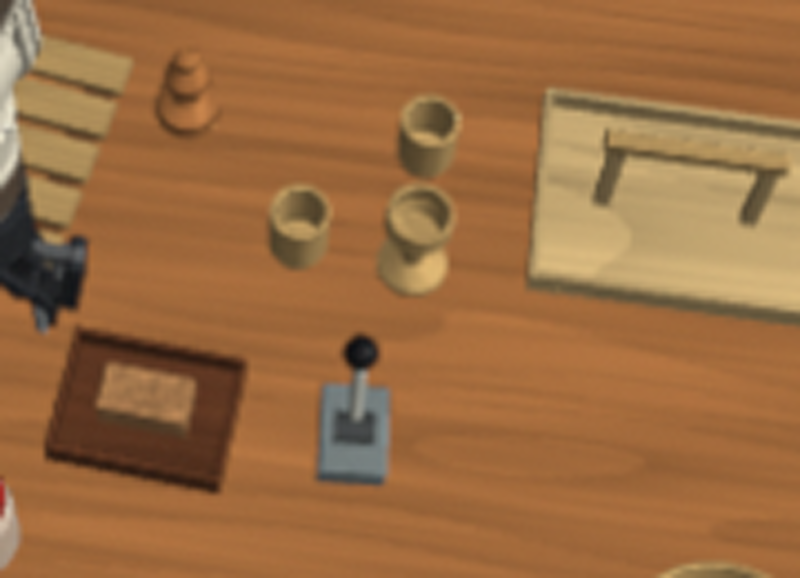

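The block is in the box and the cups and goblet haven't moved. Next is cup B at (0.4397, 0.0966).

apply_moves(
  commands=[
    [0.87,0.925,0,0],
    [0.87,0.925,0,0],
    [0.87,0.925,0,0],
    [0.87,0.925,0,0],
    [0.87,0.925,0,0],
  ],
)

```text
clock: 13.17
eef_pos: [0.613, -0.0879, 0.187]
tool_rot: [0.001, 1.0, -0.0, 0.001]
ft_force: [0.1, 0.6, 0.3]
grip_width: 0.064
grasp_force: 0.0
```

apply_moves(
  commands=[
    [0.87,0.925,0,0],
    [0.87,0.925,0,0],
    [0.87,0.925,0,0],
    [0.87,0.925,0,0],
    [0.87,0.925,0,0],
  ],
)

```text
clock: 13.58
eef_pos: [0.5259, 0.0046, 0.1871]
tool_rot: [0.001, 1.0, 0.0, 0.001]
ft_force: [0.3, -0.3, -0.2]
grip_width: 0.0643
grasp_force: 0.0
```

apply_moves(
  commands=[
    [0.87,0.925,0,0],
    [0.87,0.925,0,0],
    [0.87,0.925,0,0],
    [0.87,0.925,0,0],
    [0.87,0.925,0,0],
  ],
)

```text
clock: 14.0
eef_pos: [0.4389, 0.097, 0.1871]
tool_rot: [0.001, 1.0, 0.0, 0.001]
ft_force: [-0.2, 0.3, 0.2]
grip_width: 0.0643
grasp_force: 0.0
```

apply_moves(
  commands=[
    [0,0,0.8,0],
    [0,0,0.8,0],
    [0,0,0.8,0],
    [0,0,0.8,0],
    [0,0,0,0],
  ],
)

```text
clock: 14.42
eef_pos: [0.4376, 0.0959, 0.1204]
tool_rot: [0.0, 1.0, -0.0, -0.002]
ft_force: [0.4, -0.0, -1.1]
grip_width: 0.0641
grasp_force: 0.0
```

```bash
python3 -c "
from h import *
plan(.4397,.0966,.046,90)"
```

```text
t 14.42 p [0.4376 0.0959 0.1204] ang 90.0 w 0.0641 gf 0.0 | roll60 total -0.001 shift20 total [-0.1   0.04  3.72] J6 0.22
```

apply_moves(
  commands=[
    [-0.1,0.03,0.8,0],
    [0,0,0.8,0],
    [0,0,0.8,0],
    [0,0,0.8,0],
    [0,0,0.45,0],
  ],
)

```text
clock: 14.83
eef_pos: [0.4416, 0.0967, 0.0491]
tool_rot: [0.0, 1.0, 0.0, 0.0]
ft_force: [-0.8, 0.5, -0.2]
grip_width: 0.0641
grasp_force: 0.0
```

apply_moves(
  commands=[
    [0,0,0,0],
    [0,0,0,0],
    [0,0,0,0],
    [0,0,0,0],
    [0,0,0,0],
  ],
  claw=0.44,
)

```text
clock: 15.25
eef_pos: [0.4423, 0.0969, 0.0502]
tool_rot: [-0.0, 1.0, 0.0, 0.001]
ft_force: [-0.4, -0.3, -0.4]
grip_width: 0.048
grasp_force: 0.2
```

apply_moves(
  commands=[
    [0,0,0,0],
    [0,0,0,0],
    [0,0,0,0],
    [0,0,0,0],
    [0,0,0,0],
  ],
  claw=0.46,
)

```text
clock: 15.67
eef_pos: [0.4423, 0.0968, 0.0501]
tool_rot: [-0.0, 1.0, 0.0, 0.001]
ft_force: [0.2, -1.2, 5.9]
grip_width: 0.0463
grasp_force: 8.7
```

apply_moves(
  commands=[
    [0,0,0,0],
    [0,0,0,0],
    [0,0,0,0],
    [0,0,0,0],
    [0,0,0,0],
  ],
  claw=0.466,
)

```text
clock: 16.08
eef_pos: [0.4424, 0.0968, 0.0502]
tool_rot: [-0.0, 1.0, 0.0, 0.001]
ft_force: [0.1, -1.6, 6.9]
grip_width: 0.0457
grasp_force: 17.1
```

apply_moves(
  commands=[
    [0,0,-0.5,0],
    [0,0,-1,0],
    [0,0,-1,0],
    [0,0,-1,0],
    [0,0,-1,0],
  ],
)

```text
clock: 16.5
eef_pos: [0.4409, 0.0968, 0.1398]
tool_rot: [-0.001, 1.0, 0.0, -0.001]
ft_force: [0.1, -0.2, -0.6]
grip_width: 0.0459
grasp_force: 17.3
```

```bash
python3 -c "
from h import *
plan(.407,.293,.13,90)"
```

```text
t 16.5 p [0.4409 0.0968 0.1398] ang 90.1 w 0.0459 gf 17.340704499656567 | roll60 total 0.001 shift20 total [1.7  9.81 0.49] J6 0.21
```

apply_moves(
  commands=[
    [0.2,0.4,-0.3,0],
    [0.2,0.7,-0.2,0],
    [0.2,0.7,0,0],
    [0.2,0.7,0,0],
    [0.2,0.7,0,0],
  ],
)

```text
clock: 16.92
eef_pos: [0.4203, 0.1617, 0.1485]
tool_rot: [-0.001, 1.0, 0.0, -0.001]
ft_force: [0.5, -0.3, -0.9]
grip_width: 0.0458
grasp_force: 17.3
```

apply_moves(
  commands=[
    [0.15,0.7,0,0],
    [0.15,0.7,0,0],
    [0.15,0.7,0,0],
    [0.15,0.7,0,0],
    [0,0.7,0,0],
  ],
)

```text
clock: 17.33
eef_pos: [0.4076, 0.2316, 0.1481]
tool_rot: [-0.001, 1.0, -0.0, -0.001]
ft_force: [-0.6, -0.5, -0.7]
grip_width: 0.0458
grasp_force: 17.3
```

apply_moves(
  commands=[
    [0,0.7,0,0],
    [0,0.7,0,0],
    [0,0.7,0,0],
    [0,0.7,0,0],
    [0,0.3,0,0],
  ],
)

```text
clock: 17.75
eef_pos: [0.4092, 0.2948, 0.149]
tool_rot: [-0.001, 1.0, 0.0, -0.0]
ft_force: [0.4, -0.3, -0.9]
grip_width: 0.0457
grasp_force: 17.3
```

apply_moves(
  commands=[
    [0,0,0,0],
    [0,0,0,0],
    [0,0,0,0],
    [0,0,0,0],
    [0,0,0,0],
  ],
)

```text
clock: 18.17
eef_pos: [0.4094, 0.2921, 0.1493]
tool_rot: [-0.0, 1.0, -0.0, -0.0]
ft_force: [0.4, 0.2, -0.4]
grip_width: 0.0458
grasp_force: 17.3
```

```bash
python3 -c "
from h import *
plan(.409,.293,.058,90)
T=shot('scene','s4')
a=T['image'][130:250,270:430];cv2.imwrite('pics/s4c.png',cv2.resize(a,(800,600),interpolation=2))"
```

```text
t 18.17 p [0.4094 0.2921 0.1493] ang 90.0 w 0.0458 gf 17.341915812139632 | roll60 total 0.0 shift20 total [0.02 0.05 4.57] J6 0.62
```

View pics/s4c.png

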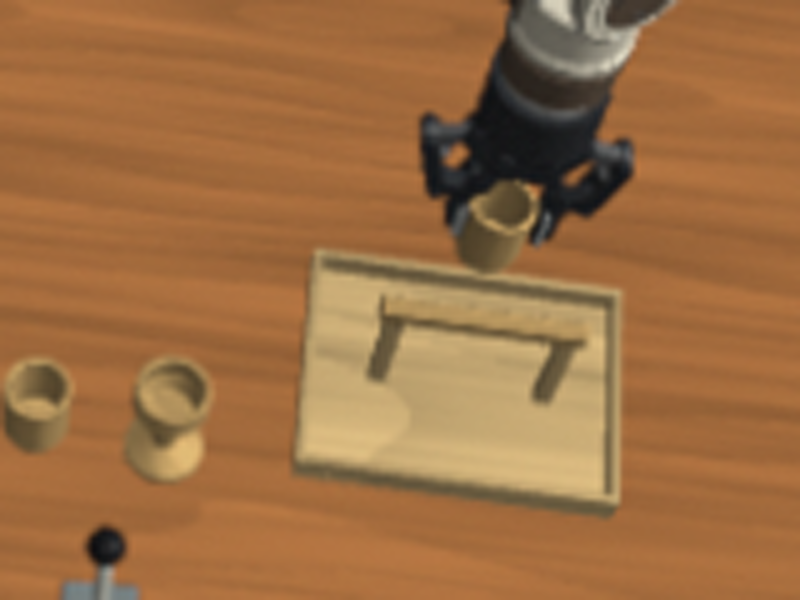

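Cup B hangs upright above the near half of the tray. I'll lower it, release and raise.

apply_moves(
  commands=[
    [0,0,1,0],
    [0,0,1,0],
    [0,0,1,0],
    [0,0,0.7,0],
    [0,0,0.3,0],
  ],
)

```text
clock: 18.63
eef_pos: [0.4081, 0.2915, 0.0673]
tool_rot: [-0.0, 1.0, -0.001, -0.001]
ft_force: [-0.5, -0.5, -0.2]
grip_width: 0.0456
grasp_force: 17.4
```

apply_moves(
  commands=[
    [0,0,0.25,0],
    [0,0,0.25,0],
    [0,0,0.06,0],
    [0,0,0,0],
    [0,0,0,0],
  ],
)

```text
clock: 19.05
eef_pos: [0.4097, 0.293, 0.0587]
tool_rot: [-0.001, 1.0, 0.0, 0.0]
ft_force: [1.5, -0.3, -1.1]
grip_width: 0.0457
grasp_force: 17.4
```

apply_moves(
  commands=[
    [0,0,0,0],
    [0,0,0,0],
    [0,0,0,0],
    [0,0,0,0],
    [0,0,0,0],
  ],
  claw=0.4,
)

```text
clock: 19.47
eef_pos: [0.4094, 0.2928, 0.0583]
tool_rot: [-0.001, 1.0, 0.0, 0.0]
ft_force: [-0.7, 0.6, 0.8]
grip_width: 0.0515
grasp_force: 0.0
```

apply_moves(
  commands=[
    [0,0,-0.2,0],
    [0,0,-0.4,0],
    [0,0,-0.8,0],
    [0,0,-1,0],
    [0,0,-1,0],
  ],
  claw=0.25,
)

```text
clock: 19.88
eef_pos: [0.409, 0.2926, 0.1272]
tool_rot: [-0.001, 1.0, -0.0, -0.0]
ft_force: [0.7, 1.2, -0.3]
grip_width: 0.0641
grasp_force: 0.0
```

apply_moves(
  commands=[
    [0,0,-1,0],
    [0,0,-1,0],
    [0,0,-1,0],
    [0,0,0,0],
    [0,0,0,0],
  ],
)

```text
clock: 20.3
eef_pos: [0.4101, 0.2933, 0.1879]
tool_rot: [-0.001, 1.0, 0.001, 0.002]
ft_force: [-0.5, -0.7, -0.0]
grip_width: 0.0641
grasp_force: 0.0
```

```bash
python3 -c "
from h import *
plan(.532,.007,.185,90)"
```

```text
t 20.3 p [0.4101 0.2933 0.1879] ang 90.1 w 0.0641 gf 0.0 | roll60 total 0.001 shift20 total [ -6.09 -14.32   0.15] J6 0.62
```

```bash
python3 -c "
from h import *
T=shot('scene','s5');i0=cv2.imread('pics/scene0.png');t=i0[196:226,266:292]
r=cv2.matchTemplate(T['image'][150:270,230:320],t,cv2.TM_CCOEFF_NORMED);print(cv2.minMaxLoc(r),'expect',(36,46))
cv2.imwrite('pics/s5c.png',cv2.resize(T['image'][130:250,240:400],(800,600),interpolation=2))"
```

```text
(-0.2890208959579468, 0.9987471103668213, (64, 39), (36, 46)) expect (36, 46)
```

View pics/s5c.png

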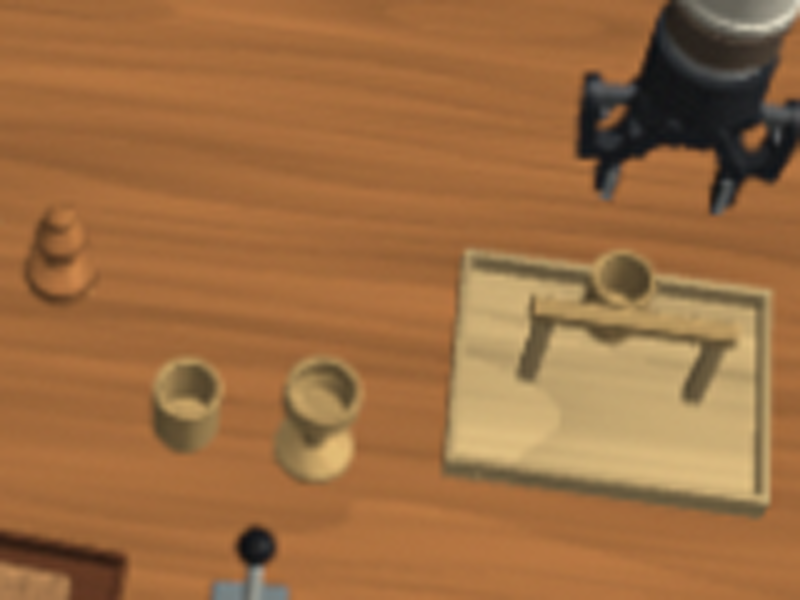

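Cup B stands in the tray behind the bar, and cup A hasn't moved. Next is cup A.

apply_moves(
  commands=[
    [-0.4,-0.95,0,0],
    [-0.4,-0.95,0,0],
    [-0.4,-0.95,0,0],
    [-0.4,-0.95,0,0],
    [-0.4,-0.95,0,0],
  ],
)

```text
clock: 20.77
eef_pos: [0.4486, 0.1965, 0.1846]
tool_rot: [-0.001, 1.0, -0.001, -0.001]
ft_force: [-0.6, -0.5, 0.1]
grip_width: 0.0641
grasp_force: 0.0
```

apply_moves(
  commands=[
    [-0.4,-0.95,0,0],
    [-0.4,-0.95,0,0],
    [-0.4,-0.95,0,0],
    [-0.4,-0.95,0,0],
    [-0.4,-0.95,0,0],
  ],
)

```text
clock: 21.18
eef_pos: [0.4888, 0.1016, 0.1846]
tool_rot: [-0.001, 1.0, -0.0, -0.001]
ft_force: [0.2, 0.2, 0.5]
grip_width: 0.0641
grasp_force: 0.0
```

apply_moves(
  commands=[
    [-0.4,-0.95,0,0],
    [-0.4,-0.95,0,0],
    [-0.4,-0.95,0,0],
    [-0.4,-0.95,0,0],
    [-0.1,-0.95,0,0],
  ],
)

```text
clock: 21.6
eef_pos: [0.5237, 0.0068, 0.1845]
tool_rot: [-0.0, 1.0, -0.0, -0.001]
ft_force: [-0.4, 0.3, -0.2]
grip_width: 0.0638
grasp_force: 0.0
```

apply_moves(
  commands=[
    [0,0,0.8,0],
    [0,0,0.8,0],
    [0,0,0.8,0],
    [0,0,0.8,0],
    [0,0,0,0],
  ],
  claw=0.28,
)

```text
clock: 22.02
eef_pos: [0.52, 0.0076, 0.1175]
tool_rot: [-0.0, 1.0, -0.0, -0.005]
ft_force: [-0.9, 1.3, -0.4]
grip_width: 0.0612
grasp_force: 0.0
```

apply_moves(
  commands=[
    [0,0,0,0],
    [0,0,0,0],
    [0,0,0,0],
    [0,0,0,0],
    [0,0,0,0],
  ],
)

```text
clock: 22.43
eef_pos: [0.5242, 0.0079, 0.123]
tool_rot: [-0.001, 1.0, 0.0, 0.001]
ft_force: [0.1, -0.4, 0.4]
grip_width: 0.0615
grasp_force: 0.0
```

```bash
python3 -c "
from h import *
plan(.532,.007,.05,90)"
```

```text
t 22.43 p [0.5242 0.0079 0.123 ] ang 90.1 w 0.0615 gf 0.0 | roll60 total 0.001 shift20 total [-0.39 -0.05  3.65] J6 0.01
```

apply_moves(
  commands=[
    [-0.2,-0.03,0.8,0],
    [-0.19,0,0.8,0],
    [0,0,0.8,0],
    [0,0,0.8,0],
    [0,0,0.45,0],
  ],
)

```text
clock: 22.85
eef_pos: [0.5309, 0.0072, 0.048]
tool_rot: [-0.001, 1.0, -0.0, -0.001]
ft_force: [-0.0, -1.0, 0.3]
grip_width: 0.0614
grasp_force: 0.1
```

apply_moves(
  commands=[
    [0,0,0,0],
    [0,0,0,0],
    [0,0,0,0],
    [0,0,0,0],
    [0,0,0,0],
  ],
  claw=0.44,
)

```text
clock: 23.27
eef_pos: [0.5322, 0.0073, 0.0501]
tool_rot: [-0.001, 1.0, -0.0, 0.001]
ft_force: [0.0, 0.1, 0.3]
grip_width: 0.0477
grasp_force: 0.1
```

apply_moves(
  commands=[
    [0,0,0,0],
    [0,0,0,0],
    [0,0,0,0],
    [0,0,0,0],
    [0,0,0,0],
  ],
  claw=0.46,
)

```text
clock: 23.68
eef_pos: [0.5315, 0.0072, 0.0492]
tool_rot: [-0.001, 1.0, -0.0, 0.0]
ft_force: [0.5, -1.5, -0.2]
grip_width: 0.046
grasp_force: 0.4
```

apply_moves(
  commands=[
    [0,0,0,0],
    [0,0,0,0],
    [0,0,0,0],
    [0,0,0,0],
    [0,0,0,0],
  ],
  claw=0.466,
)

```text
clock: 24.1
eef_pos: [0.5314, 0.0072, 0.0491]
tool_rot: [-0.001, 1.0, -0.0, 0.0]
ft_force: [0.1, -0.6, 0.5]
grip_width: 0.0457
grasp_force: 0.6
```

apply_moves(
  commands=[
    [0,0,-0.5,0],
    [0,0,-1,0],
    [0,0,-1,0],
    [0,0,-1,0],
    [0,0,-1,0],
  ],
)

```text
clock: 24.52
eef_pos: [0.531, 0.0076, 0.1405]
tool_rot: [-0.001, 1.0, 0.0, -0.0]
ft_force: [0.6, 0.5, -0.4]
grip_width: 0.0458
grasp_force: 0.0
```

```bash
python3 -c "
from h import *
plan(.513,.293,.15,90)"
```

```text
t 24.52 p [0.531  0.0076 0.1405] ang 90.1 w 0.0458 gf 0.0 | roll60 total 0.001 shift20 total [ 0.9  14.27 -0.48] J6 0.01
```

The grip was too weak and the cup stayed behind. I'll find where it is now.

```bash
python3 -c "
from h import *
T=shot('scene','s6')
i0=cv2.imread('pics/scene0.png');t=i0[196:226,266:292]
r=cv2.matchTemplate(T['image'][150:270,230:320],t,cv2.TM_CCOEFF_NORMED);print(cv2.minMaxLoc(r),'expect',(36,46))
cv2.imwrite('pics/s6c.png',cv2.resize(T['image'][150:240,240:360],(800,600),interpolation=2))"
```

```text
(-0.2386871874332428, 0.8421587944030762, (22, 0), (36, 46)) expect (36, 46)
```

View pics/s6c.png

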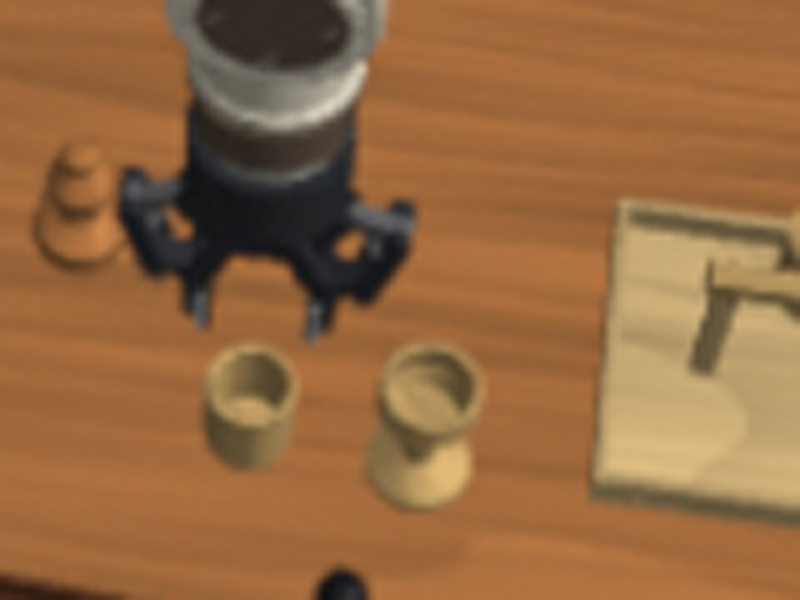

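The cup stands in its place at scene px (277,208). I'll regrasp with a little more closure in small steps.

apply_moves(
  commands=[
    [-0.08,0,0,0],
    [0,0,0,0],
    [0,0,0.5,0],
    [0,0,0.5,0],
    [0,0,0.5,0],
  ],
  claw=0.28,
)

```text
clock: 24.98
eef_pos: [0.5317, 0.0073, 0.1067]
tool_rot: [-0.001, 1.0, 0.0, -0.002]
ft_force: [-0.4, 0.4, 0.4]
grip_width: 0.0613
grasp_force: 0.0
```

apply_moves(
  commands=[
    [0,0,0.7,0],
    [0,0,0.7,0],
    [0,0,0.7,0],
    [0,0,0.7,0],
    [0,0,0.2,0],
  ],
)

```text
clock: 25.4
eef_pos: [0.53, 0.0071, 0.045]
tool_rot: [-0.0, 1.0, -0.0, -0.004]
ft_force: [-0.8, -1.1, 0.1]
grip_width: 0.0614
grasp_force: 0.0
```

apply_moves(
  commands=[
    [0,0,0,0],
    [0,0,0,0],
    [0,0,0,0],
    [0,0,0,0],
    [0,0,0,0],
  ],
  claw=0.45,
)

```text
clock: 25.82
eef_pos: [0.5336, 0.0073, 0.0498]
tool_rot: [-0.001, 1.0, 0.0, 0.001]
ft_force: [-0.1, -0.1, 1.1]
grip_width: 0.0473
grasp_force: 0.0
```

apply_moves(
  commands=[
    [0,0,0,0],
    [0,0,0,0],
    [0,0,0,0],
    [0,0,0,0],
    [0,0,0,0],
  ],
  claw=0.466,
)

```text
clock: 26.23
eef_pos: [0.5331, 0.0072, 0.0492]
tool_rot: [-0.001, 1.0, -0.0, 0.0]
ft_force: [0.9, -0.8, -0.2]
grip_width: 0.0457
grasp_force: 0.3
```

apply_moves(
  commands=[
    [0,0,0,0],
    [0,0,0,0],
    [0,0,0,0],
    [0,0,0,0],
    [0,0,0,0],
  ],
  claw=0.471,
)

```text
clock: 26.65
eef_pos: [0.5331, 0.0072, 0.0492]
tool_rot: [-0.001, 1.0, -0.0, 0.0]
ft_force: [0.7, -1.0, 1.5]
grip_width: 0.0449
grasp_force: 1.0
```

apply_moves(
  commands=[
    [0,0,0,0],
    [0,0,0,0],
    [0,0,0,0],
    [0,0,0,0],
    [0,0,0,0],
  ],
  claw=0.475,
)

```text
clock: 27.07
eef_pos: [0.5331, 0.0071, 0.0492]
tool_rot: [-0.0, 1.0, -0.0, 0.0]
ft_force: [0.0, -2.3, 1.5]
grip_width: 0.0447
grasp_force: 5.4
```

apply_moves(
  commands=[
    [0,0,0,0],
    [0,0,0,0],
    [0,0,0,0],
    [0,0,0,0],
    [0,0,0,0],
  ],
  claw=0.479,
)

```text
clock: 27.48
eef_pos: [0.5331, 0.0071, 0.0492]
tool_rot: [-0.0, 1.0, -0.0, 0.0]
ft_force: [-0.4, -2.9, 3.5]
grip_width: 0.0445
grasp_force: 11.8
```

apply_moves(
  commands=[
    [0,0,0,0],
    [0,0,0,0],
    [0,0,0,0],
    [0,0,0,0],
    [0,0,0,0],
  ],
  claw=0.482,
)

```text
clock: 27.9
eef_pos: [0.5332, 0.0071, 0.0492]
tool_rot: [-0.0, 1.0, -0.0, 0.0]
ft_force: [0.3, -3.7, 5.3]
grip_width: 0.0445
grasp_force: 17.4
```

apply_moves(
  commands=[
    [0,0,-0.4,0],
    [0,0,-0.8,0],
    [0,0,-1,0],
    [0,0,-1,0],
    [0,0,-1,0],
  ],
)

```text
clock: 28.32
eef_pos: [0.5317, 0.0082, 0.1332]
tool_rot: [-0.001, 1.0, 0.001, -0.002]
ft_force: [0.2, -1.0, -1.4]
grip_width: 0.0449
grasp_force: 17.4
```

```bash
python3 -c "
from h import *
plan(.512,.293,.175,90)"
```

```text
t 28.32 p [0.5317 0.0082 0.1332] ang 90.1 w 0.0449 gf 17.376824736056733 | roll60 total 0.002 shift20 total [ 0.99 14.24 -2.09] J6 0.01
```

apply_moves(
  commands=[
    [0,0,-0.6,0],
    [0,0,-0.6,0],
    [0,0,-0.6,0],
    [0,0,-0.3,0],
    [0.05,0.3,0,0],
  ],
)

```text
clock: 28.73
eef_pos: [0.5325, 0.0133, 0.1762]
tool_rot: [-0.0, 1.0, 0.0, 0.001]
ft_force: [1.3, -0.2, 0.3]
grip_width: 0.0444
grasp_force: 17.4
```

apply_moves(
  commands=[
    [0.07,0.7,0,0],
    [0.07,0.9,0,0],
    [0.07,0.9,0,0],
    [0.07,0.9,0,0],
    [0.07,0.9,0,0],
  ],
)

```text
clock: 29.15
eef_pos: [0.5236, 0.1007, 0.1738]
tool_rot: [-0.001, 1.0, 0.0, -0.001]
ft_force: [-1.1, -0.1, -0.4]
grip_width: 0.0444
grasp_force: 17.4
```

apply_moves(
  commands=[
    [0.07,0.9,0,0],
    [0.07,0.9,0,0],
    [0.07,0.9,0,0],
    [0.07,0.9,0,0],
    [0.07,0.9,0,0],
  ],
)

```text
clock: 29.57
eef_pos: [0.5164, 0.1906, 0.1737]
tool_rot: [-0.001, 1.0, 0.0, -0.002]
ft_force: [-0.1, 0.2, -0.5]
grip_width: 0.0447
grasp_force: 17.4
```

apply_moves(
  commands=[
    [0.07,0.9,0,0],
    [0.07,0.9,0,0],
    [0.07,0.9,0,0],
    [0.05,0.9,0,0],
    [0,0.6,0,0],
  ],
)

```text
clock: 29.98
eef_pos: [0.511, 0.2752, 0.1737]
tool_rot: [-0.001, 1.0, 0.0, -0.001]
ft_force: [1.2, -0.2, -0.7]
grip_width: 0.0445
grasp_force: 17.4
```

apply_moves(
  commands=[
    [0,0,0,0],
    [0,0,0,0],
    [0,0,0,0],
    [0,0,0,0],
    [0,0,0,0],
  ],
)

```text
clock: 30.4
eef_pos: [0.5126, 0.2723, 0.1751]
tool_rot: [0.0, 1.0, -0.0, -0.0]
ft_force: [-0.1, -0.2, -0.9]
grip_width: 0.0447
grasp_force: 17.4
```

```bash
python3 -c "
from h import *
plan(.512,.293,.0567,90)"
```

```text
t 30.4 p [0.5126 0.2723 0.1751] ang 90.0 w 0.0447 gf 17.392831050110544 | roll60 total -0.0 shift20 total [0.03 1.04 5.92] J6 0.49
```

apply_moves(
  commands=[
    [0,0.5,0.5,0],
    [0,0.5,0.7,0],
    [0,0,0.8,0],
    [0,0,0.8,0],
    [0,0,0.8,0],
  ],
)

```text
clock: 30.82
eef_pos: [0.5123, 0.2936, 0.1018]
tool_rot: [-0.001, 1.0, 0.0, -0.0]
ft_force: [0.2, -0.2, -1.1]
grip_width: 0.0445
grasp_force: 17.4
```

apply_moves(
  commands=[
    [0,0,0.8,0],
    [0,0,0.7,0],
    [0,0,0.4,0],
    [0,0,0.2,0],
    [0,0,0,0],
  ],
)

```text
clock: 31.23
eef_pos: [0.5119, 0.293, 0.0599]
tool_rot: [-0.0, 1.0, -0.0, -0.001]
ft_force: [0.7, -0.3, -0.5]
grip_width: 0.0446
grasp_force: 17.4
```

apply_moves(
  commands=[
    [0,0,0.1,0],
    [0,0,0.1,0],
    [0,0,0,0],
    [0,0,0,0],
    [0,0,0,0],
  ],
)

```text
clock: 31.65
eef_pos: [0.5128, 0.2934, 0.0576]
tool_rot: [-0.001, 1.0, 0.0, 0.0]
ft_force: [0.6, -0.4, -0.8]
grip_width: 0.0444
grasp_force: 17.4
```

apply_moves(
  commands=[
    [0,0,0,0],
    [0,0,0,0],
    [0,0,0,0],
    [0,0,0,0],
    [0,0,0,0],
  ],
  claw=0.4,
)

```text
clock: 32.07
eef_pos: [0.5125, 0.2933, 0.0572]
tool_rot: [-0.001, 1.0, 0.0, 0.0]
ft_force: [0.5, -0.9, -0.3]
grip_width: 0.0511
grasp_force: 0.0
```

apply_moves(
  commands=[
    [0,0,-0.2,0],
    [0,0,-0.4,0],
    [0,0,-0.8,0],
    [0,0,-1,0],
    [0,0,-1,0],
  ],
  claw=0.3,
)

```text
clock: 32.48
eef_pos: [0.5123, 0.2931, 0.1262]
tool_rot: [-0.001, 1.0, -0.0, -0.0]
ft_force: [0.3, 0.8, 0.6]
grip_width: 0.06
grasp_force: 0.0
```

apply_moves(
  commands=[
    [0,0,-1,0],
    [0,0,-1,0],
    [0,-0.5,-1,0],
    [0,-1,-1,0],
    [0,-1,0,0],
  ],
)

```text
clock: 32.9
eef_pos: [0.5147, 0.2444, 0.2107]
tool_rot: [-0.001, 1.0, 0.002, 0.004]
ft_force: [0.7, -0.7, 0.3]
grip_width: 0.0596
grasp_force: 0.0
```

apply_moves(
  commands=[
    [0,-1,0,0.11],
    [0,-1,0,0.11],
    [0,-1,0,0.11],
    [0,-1,0,0.11],
    [0,-1,0,0.11],
  ],
  claw=0.3,
)

```text
clock: 33.32
eef_pos: [0.4902, 0.1462, 0.206]
tool_rot: [0.286, 0.958, 0.0, 0.001]
ft_force: [-0.3, -0.3, -0.1]
grip_width: 0.0599
grasp_force: 0.0
```

```bash
python3 -c "
from h import *
plan(.459,.293,.19,0)
for n in('scene','top'): shot(n,n+'7')
a=cv2.imread('pics/top7.png')[150:250,60:220];b=cv2.imread('pics/scene7.png')[140:250,310:420]
cv2.imwrite('pics/m7.png',np.hstack([cv2.resize(a,(480,300),interpolation=2),cv2.resize(b,(300,300),interpolation=2)]))"
```

```text
t 33.32 p [0.4902 0.1462 0.206 ] ang 56.7 w 0.0599 gf 0.0 | roll60 total 0.945 shift20 total [ 7.34 -1.56  0.8 ] J6 0.87
```

View pics/m7.png

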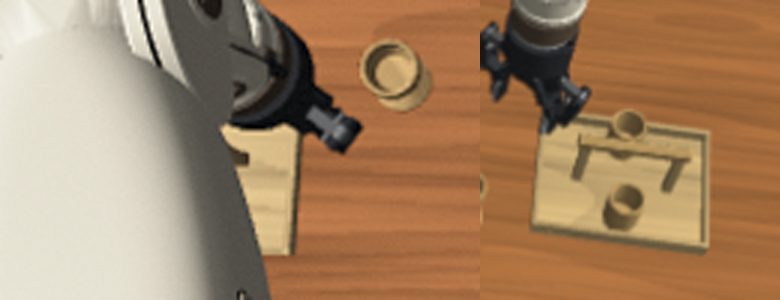

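Both cups stand in the tray, one on either side of the bar. Before gripping the bar I'll refine the tray and stand poses with both views.

```bash
python3 -c "
from h import *
T=load('top0');S=load('scene0')
A=lambda x,y:(65+(x+.5)/3.8-.5,95+(y+.5)/3.8-.5)
B=lambda x,y:(225+(x+.5)/3.8-.5,95+(y+.5)/3.8-.5)
C=lambda x,y:(240+(x+.5)/5-.5,160+(y+.5)/5-.5)
D=lambda x,y:(150+(x+.5)/8-.5,150+(y+.5)/8-.5)
def q(n,c,ps,z):  # order: far-left(+x+y), far-right, near-right, near-left
    p=np.array([pix2w(c,u,z)[:2] for u in ps]);dy=p[0]-p[1]+p[3]-p[2];dx=p[0]-p[3]+p[1]-p[2]
    print(n,p.mean(0).round(4),np.degrees([np.arctan2(-dy[0],dy[1]),np.arctan2(dx[1],dx[0])]).round(2))
q('trayT',T,[A(52,285),A(368,295),A(352,530),A(32,520)],.024)
q('trayS',S,[C(765,358),C(445,322),C(468,102),C(770,140)],.024)
q('standT',T,[B(254,246),B(592,304),B(557,575),B(209,514)],.02)
q('standS',load('s1'),[D(590,568),D(30,412),D(190,85),D(718,187)],.02)
i0=cv2.imread('pics/scene0.png');i7=cv2.imread('pics/scene7.png')
for x,y in[(395,184),(329,226),(394,230),(387,197)]:
    t=i0[y-7:y+8,x-7:x+8];print(cv2.minMaxLoc(cv2.matchTemplate(i7[y-20:y+21,x-20:x+21],t,5))[1::2],'13,13')
plan(.460,.293,.19,-.5)"
```

```text
trayT [0.4586 0.2928] [-0.21 -0.07]
trayS [0.4627 0.2955] [ 0.76 -1.11]
standT [ 0.4743 -0.2844] [-8.22 -8.25]
standS [ 0.4784 -0.2809] [-6.31 -7.23]
(0.9977986216545105, (13, 13)) 13,13
(0.9992086887359619, (13, 13)) 13,13
(0.9994629621505737, (13, 13)) 13,13
(0.9996449947357178, (13, 13)) 13,13
t 33.42 p [0.489  0.1449 0.206 ] ang 56.8 w 0.0595 gf 0.0 | roll60 total 0.955 shift20 total [ 7.39 -1.51  0.8 ] J6 0.87
```

apply_moves(
  commands=[
    [0,0,0,0.105],
    [0,0,0,0.105],
    [0,0,0,0.105],
    [0,0,0,0.105],
    [0,0,0,0.105],
  ],
  claw=0.5,
)

```text
clock: 33.83
eef_pos: [0.4906, 0.1479, 0.2058]
tool_rot: [0.535, 0.845, 0.001, 0.0]
ft_force: [-0.4, 0.0, 0.4]
grip_width: 0.0429
grasp_force: 0.0
```

apply_moves(
  commands=[
    [0,0,0,0.105],
    [0,0,0,0.105],
    [0,0,0,0.105],
    [0,0,0,0.105],
    [0,0,0,0],
  ],
)

```text
clock: 34.25
eef_pos: [0.4906, 0.1479, 0.2058]
tool_rot: [0.705, 0.709, 0.001, 0.0]
ft_force: [-0.4, 0.8, -0.5]
grip_width: 0.0429
grasp_force: 0.0
```

apply_moves(
  commands=[
    [0.75,-0.15,0,0],
    [0.75,-0.15,0,0],
    [0.75,-0.15,0,0],
    [0.75,-0.15,0,0],
    [0.75,-0.15,0,0],
  ],
)

```text
clock: 34.67
eef_pos: [0.4747, 0.2233, 0.2056]
tool_rot: [0.703, 0.711, 0.0, 0.0]
ft_force: [0.6, -0.1, 0.0]
grip_width: 0.0426
grasp_force: 0.0
```

apply_moves(
  commands=[
    [0.75,-0.15,0,0],
    [0.75,-0.15,0,0],
    [0.75,-0.15,0,0],
    [0.75,-0.15,0,0],
    [0.6,0,0,0],
  ],
)

```text
clock: 35.08
eef_pos: [0.4618, 0.2956, 0.2055]
tool_rot: [0.703, 0.711, 0.0, -0.0]
ft_force: [0.2, -0.0, 0.1]
grip_width: 0.0426
grasp_force: 0.0
```

apply_moves(
  commands=[
    [0,0,0.6,0],
    [0,0,0.6,0],
    [0,0,0.6,0],
    [0,0,0,0],
    [0,0,0,0],
  ],
)

```text
clock: 35.5
eef_pos: [0.4619, 0.294, 0.1688]
tool_rot: [0.704, 0.71, -0.001, -0.0]
ft_force: [-0.5, 0.5, 0.2]
grip_width: 0.0429
grasp_force: 0.0
```

```bash
python3 -c "
from h import *
plan(.460,.294,.097,0)"
```

```text
t 35.5 p [0.4619 0.294  0.1688] ang 0.5 w 0.0429 gf 0.0 | roll60 total 0.008 shift20 total [-0.   -0.1   3.59] J6 2.13
```

apply_moves(
  commands=[
    [0,-0.1,0.8,0.008],
    [0,0,0.8,0],
    [0,0,0.8,0],
    [0,0,0.7,0],
    [0,0,0.45,0],
  ],
)

```text
clock: 35.92
eef_pos: [0.4604, 0.294, 0.0978]
tool_rot: [0.708, 0.707, 0.0, -0.0]
ft_force: [-0.8, 0.6, -0.5]
grip_width: 0.0423
grasp_force: 0.0
```

apply_moves(
  commands=[
    [0,0,0,0],
    [0,0,0,0],
    [0,0,0,0],
    [0,0,0,0],
    [0,0,0,0],
  ],
  claw=0.8,
)

```text
clock: 36.33
eef_pos: [0.4603, 0.2942, 0.099]
tool_rot: [0.708, 0.706, 0.0, -0.0]
ft_force: [-1.6, -0.0, 0.8]
grip_width: 0.0167
grasp_force: 1.1
```

apply_moves(
  commands=[
    [0,0,0,0],
    [0,0,0,0],
    [0,0,0,0],
    [0,0,0,0],
    [0,0,0,0],
  ],
  claw=0.84,
)

```text
clock: 36.75
eef_pos: [0.4596, 0.2942, 0.0989]
tool_rot: [0.708, 0.707, 0.0, -0.001]
ft_force: [-5.3, 0.2, 6.2]
grip_width: 0.0138
grasp_force: 8.5
```

apply_moves(
  commands=[
    [0,0,0,0],
    [0,0,0,0],
    [0,0,0,0],
    [0,0,0,0],
    [0,0,0,0],
  ],
  claw=1,
)

```text
clock: 37.17
eef_pos: [0.4597, 0.2942, 0.0991]
tool_rot: [0.708, 0.706, 0.0, -0.0]
ft_force: [-5.2, -1.2, 6.7]
grip_width: 0.0131
grasp_force: 59.2
```

apply_moves(
  commands=[
    [0,0,0,0],
    [0,0,0,0],
    [0,0,0,0],
    [0,0,0,0],
    [0,0,0,0],
  ],
)

```text
clock: 37.58
eef_pos: [0.4596, 0.2942, 0.0991]
tool_rot: [0.708, 0.707, 0.0, -0.001]
ft_force: [-5.1, -0.4, 5.7]
grip_width: 0.0128
grasp_force: 59.2
```

apply_moves(
  commands=[
    [0,0,-0.1,0],
    [0,0,-0.2,0],
    [0,0,-0.3,0],
    [0,0,-0.3,0],
    [0,0,-0.3,0],
  ],
)

```text
clock: 38.0
eef_pos: [0.4604, 0.2939, 0.1225]
tool_rot: [0.708, 0.706, -0.0, 0.0]
ft_force: [0.1, -0.0, -4.2]
grip_width: 0.0126
grasp_force: 58.5
```

apply_moves(
  commands=[
    [0,0,-0.3,0],
    [0,0,-0.3,0],
    [0,0,-0.3,0],
    [0,0,-0.3,0],
    [0,0,-0.3,0],
  ],
)

```text
clock: 38.42
eef_pos: [0.4602, 0.2939, 0.1528]
tool_rot: [0.708, 0.706, 0.0, 0.0]
ft_force: [-0.4, 0.2, -4.5]
grip_width: 0.0127
grasp_force: 58.5
```

apply_moves(
  commands=[
    [0,0,-0.3,0],
    [0,0,-0.3,0],
    [0,0,-0.3,0],
    [0,0,-0.3,0],
    [0,0,-0.3,0],
  ],
)

```text
clock: 38.83
eef_pos: [0.4601, 0.2939, 0.1826]
tool_rot: [0.708, 0.706, -0.0, -0.0]
ft_force: [-0.1, 0.4, -4.2]
grip_width: 0.0128
grasp_force: 58.5
```

apply_moves(
  commands=[
    [0,0,-0.4,0],
    [0,0,-0.4,0],
    [0,0,-0.4,0],
    [0,0,-0.4,0],
    [0,0,-0.3,0],
  ],
)

```text
clock: 39.25
eef_pos: [0.4605, 0.2941, 0.2214]
tool_rot: [0.708, 0.706, 0.001, 0.0]
ft_force: [-0.4, -0.2, -4.2]
grip_width: 0.0128
grasp_force: 58.5
```

apply_moves(
  commands=[
    [0,0,-0.3,0],
    [0,0,-0.2,0],
    [0,0,-0.1,0],
    [0,0,0,0],
    [0,0,0,0],
  ],
)

```text
clock: 39.67
eef_pos: [0.4601, 0.2939, 0.2319]
tool_rot: [0.708, 0.706, -0.0, -0.0]
ft_force: [0.4, 0.1, -5.2]
grip_width: 0.0128
grasp_force: 58.5
```

```bash
python3 -c "
from h import *
plan(.4755,-.283,.2,0)
shot('scene','s8');a=cv2.imread('pics/s8.png')[100:280,150:430];cv2.imwrite('pics/m8.png',cv2.resize(a,(800,514),interpolation=2))"
```

```text
t 39.67 p [0.4601 0.2939 0.2319] ang -0.1 w 0.0128 gf 58.53577673435211 | roll60 total -0.002 shift20 total [-28.84   0.77   1.59] J6 2.14
```

View pics/m8.png

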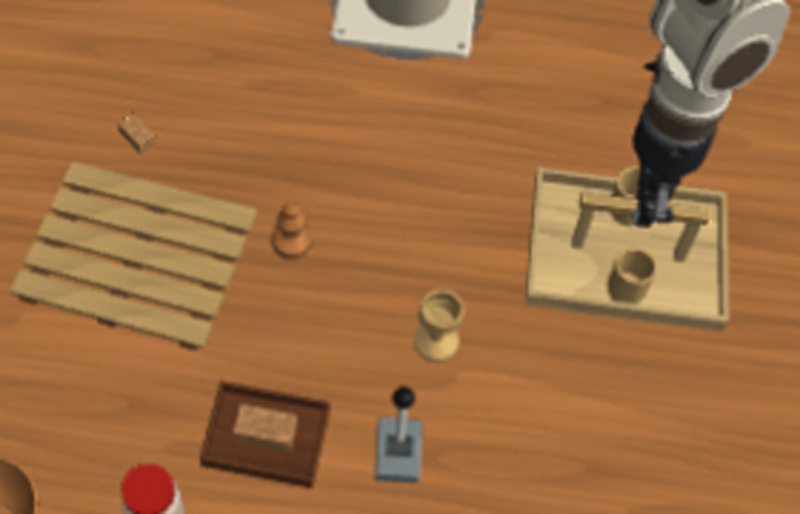

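The tray is lifted level with both cups standing. Now the carry to the stand.

apply_moves(
  commands=[
    [-0.2,0,0,0],
    [-0.4,0,0,0],
    [-0.6,0,0,0],
    [-0.7,0,0,0],
    [-0.7,0,0,0],
  ],
)

```text
clock: 40.13
eef_pos: [0.4598, 0.2402, 0.232]
tool_rot: [0.708, 0.706, -0.0, 0.0]
ft_force: [1.3, -0.2, -4.8]
grip_width: 0.0126
grasp_force: 58.5
```

apply_moves(
  commands=[
    [-0.7,0.02,0,0],
    [-0.7,0.02,0,0],
    [-0.7,0.02,0,0],
    [-0.7,0.02,0,0],
    [-0.7,0.02,0,0],
  ],
)

```text
clock: 40.55
eef_pos: [0.4618, 0.1699, 0.2323]
tool_rot: [0.708, 0.706, 0.0, 0.0]
ft_force: [0.2, -0.1, -4.9]
grip_width: 0.0128
grasp_force: 58.5
```

apply_moves(
  commands=[
    [-0.7,0.02,0,0],
    [-0.7,0.02,0,0],
    [-0.7,0.02,0,0],
    [-0.7,0.02,0,0],
    [-0.7,0.02,0,0],
  ],
)

```text
clock: 40.97
eef_pos: [0.4634, 0.0999, 0.2323]
tool_rot: [0.708, 0.706, 0.0, 0.0]
ft_force: [0.4, -0.2, -5.1]
grip_width: 0.0128
grasp_force: 58.5
```

apply_moves(
  commands=[
    [-0.7,0.02,0,0],
    [-0.7,0.02,0,0],
    [-0.7,0.02,0,0],
    [-0.7,0.02,0,0],
    [-0.7,0.02,0,0],
  ],
)

```text
clock: 41.38
eef_pos: [0.4651, 0.03, 0.2323]
tool_rot: [0.708, 0.706, 0.0, 0.0]
ft_force: [0.4, 0.1, -4.9]
grip_width: 0.0125
grasp_force: 58.5
```

apply_moves(
  commands=[
    [-0.7,0.02,0,0],
    [-0.7,0.02,0,0],
    [-0.7,0.02,0,0],
    [-0.7,0.02,0,0],
    [-0.7,0.02,0,0],
  ],
)

```text
clock: 41.8
eef_pos: [0.4667, -0.0399, 0.2323]
tool_rot: [0.708, 0.706, 0.0, 0.0]
ft_force: [-0.5, 0.2, -5.5]
grip_width: 0.0129
grasp_force: 58.5
```

apply_moves(
  commands=[
    [-0.7,0.02,0,0],
    [-0.7,0.02,0,0],
    [-0.7,0.02,0,0],
    [-0.7,0.02,0,0],
    [-0.7,0.02,0,0],
  ],
)

```text
clock: 42.22
eef_pos: [0.4685, -0.1098, 0.2323]
tool_rot: [0.708, 0.706, 0.0, 0.0]
ft_force: [-0.4, 0.3, -5.4]
grip_width: 0.0127
grasp_force: 58.5
```

apply_moves(
  commands=[
    [-0.7,0.02,0,0],
    [-0.7,0.02,0,0],
    [-0.7,0.02,0,0],
    [-0.7,0.02,0,0],
    [-0.7,0.02,0,0],
  ],
)

```text
clock: 42.63
eef_pos: [0.4701, -0.1798, 0.2323]
tool_rot: [0.708, 0.706, -0.0, 0.0]
ft_force: [0.2, -1.2, -4.5]
grip_width: 0.0126
grasp_force: 58.5
```

apply_moves(
  commands=[
    [-0.7,0.02,0,0],
    [-0.7,0.02,0,0],
    [-0.7,0.02,0,0],
    [-0.7,0.02,0,0],
    [-0.7,0.02,0,0],
  ],
)

```text
clock: 43.05
eef_pos: [0.4727, -0.2496, 0.2322]
tool_rot: [0.708, 0.706, 0.0, 0.0]
ft_force: [-0.2, 0.4, -4.7]
grip_width: 0.0128
grasp_force: 58.5
```

apply_moves(
  commands=[
    [-0.7,0,0,0],
    [-0.5,0,0,0],
    [-0.3,0,0,0],
    [-0.2,0,0,0],
    [0,0,0,0],
  ],
)

```text
clock: 43.47
eef_pos: [0.4729, -0.2827, 0.2318]
tool_rot: [0.708, 0.706, -0.0, -0.0]
ft_force: [0.1, 0.4, -4.3]
grip_width: 0.0131
grasp_force: 58.5
```

apply_moves(
  commands=[
    [0,0,0,0.026],
    [0,0,0,0.026],
    [0,0,0,0.026],
    [0,0,0,0.026],
    [0,0,0,0.026],
  ],
)

```text
clock: 43.88
eef_pos: [0.4731, -0.2811, 0.2321]
tool_rot: [0.754, 0.657, 0.0, -0.0]
ft_force: [0.5, -0.6, -5.1]
grip_width: 0.0126
grasp_force: 58.5
```

```bash
python3 -c "
from h import *
plan(.4755,-.283,.121,-7.8)"
```

```text
t 43.88 p [ 0.4731 -0.2811  0.2321] ang -7.9 w 0.0126 gf 58.533920645713806 | roll60 total -0.002 shift20 total [-0.08  0.13  5.56] J6 1.17
```

apply_moves(
  commands=[
    [-0.08,0.12,0.2,0],
    [0,0,0.4,0],
    [0,0,0.4,0],
    [0,0,0.4,0],
    [0,0,0.4,0],
  ],
)

```text
clock: 44.3
eef_pos: [0.4747, -0.2836, 0.1946]
tool_rot: [0.754, 0.657, -0.0, -0.001]
ft_force: [0.1, 0.4, -4.2]
grip_width: 0.0132
grasp_force: 58.5
```

apply_moves(
  commands=[
    [0,0,0.4,0],
    [0,0,0.4,0],
    [0,0,0.4,0],
    [0,0,0.4,0],
    [0,0,0.4,0],
  ],
)

```text
clock: 44.72
eef_pos: [0.4751, -0.284, 0.1552]
tool_rot: [0.754, 0.657, -0.0, -0.0]
ft_force: [0.2, -0.2, -4.9]
grip_width: 0.0129
grasp_force: 58.5
```

apply_moves(
  commands=[
    [0,0,0.4,0],
    [0,0,0.4,0],
    [0,0,0.3,0],
    [0,0,0.2,0],
    [0,0,0.2,0],
  ],
)

```text
clock: 45.13
eef_pos: [0.4751, -0.284, 0.1256]
tool_rot: [0.754, 0.657, -0.0, -0.0]
ft_force: [0.7, -0.4, -3.7]
grip_width: 0.0131
grasp_force: 58.5
```

apply_moves(
  commands=[
    [0,0,0.1,0],
    [0,0,0.05,0],
    [0,0,0.05,0],
    [0,0,0,0],
    [0,0,0,0],
  ],
)

```text
clock: 45.55
eef_pos: [0.4754, -0.2841, 0.1224]
tool_rot: [0.754, 0.657, 0.0, 0.0]
ft_force: [0.0, -0.4, -4.1]
grip_width: 0.0127
grasp_force: 58.5
```

apply_moves(
  commands=[
    [0,0,0.05,0],
    [0,0,0.05,0],
    [0,0,0,0],
    [0,0,0,0],
    [0,0,0,0],
  ],
)

```text
clock: 45.97
eef_pos: [0.4751, -0.284, 0.1201]
tool_rot: [0.754, 0.657, -0.0, -0.0]
ft_force: [-0.5, -0.3, -4.7]
grip_width: 0.0126
grasp_force: 58.5
```

apply_moves(
  commands=[
    [0,0,0.04,0],
    [0,0,0.04,0],
    [0,0,0,0],
    [0,0,0,0],
    [0,0,0,0],
  ],
)

```text
clock: 46.38
eef_pos: [0.4754, -0.2841, 0.1191]
tool_rot: [0.754, 0.657, 0.0, 0.0]
ft_force: [-0.9, 0.8, 2.1]
grip_width: 0.0129
grasp_force: 59.3
```

The tray is down on the stand. Release, rise, and triangulate the knob.

apply_moves(
  commands=[
    [0,0,0,0],
    [0,0,0,0],
    [0,0,0,0],
    [0,0,0,0],
    [0,0,0,0],
  ],
  claw=0.8,
)

```text
clock: 46.8
eef_pos: [0.4753, -0.2841, 0.1186]
tool_rot: [0.754, 0.657, 0.0, 0.0]
ft_force: [-0.4, 0.3, -0.4]
grip_width: 0.0171
grasp_force: 0.0
```

apply_moves(
  commands=[
    [0,0,0,0],
    [0,0,0,0],
    [0,0,0,0],
    [0,0,0,0],
    [0,0,0,0],
  ],
  claw=0.5,
)

```text
clock: 47.22
eef_pos: [0.4751, -0.284, 0.1185]
tool_rot: [0.754, 0.657, -0.0, 0.0]
ft_force: [1.1, 0.2, -0.4]
grip_width: 0.0428
grasp_force: 0.0
```

apply_moves(
  commands=[
    [0,0,-0.3,0],
    [0,0,-0.5,0],
    [0,0,-0.8,0],
    [0,0,-1,0],
    [0,0,-1,0],
  ],
)

```text
clock: 47.63
eef_pos: [0.4751, -0.2839, 0.192]
tool_rot: [0.754, 0.657, -0.0, 0.0]
ft_force: [0.1, 0.2, 0.0]
grip_width: 0.0428
grasp_force: 0.0
```

apply_moves(
  commands=[
    [0,0,-1,-0.11],
    [0,0,0,-0.11],
    [0,0,0,-0.11],
    [0,0,0,-0.11],
    [0,0,0,-0.11],
  ],
  claw=1,
)

```text
clock: 48.05
eef_pos: [0.4754, -0.2841, 0.212]
tool_rot: [0.534, 0.845, 0.0, 0.001]
ft_force: [-0.4, 0.2, -0.2]
grip_width: -0.0002
grasp_force: 0.0
```

apply_moves(
  commands=[
    [0,0,0,-0.11],
    [0,0,0,-0.11],
    [0,0,0,-0.11],
    [0,0,0,-0.11],
    [0,0,0,-0.11],
  ],
)

```text
clock: 48.47
eef_pos: [0.4754, -0.2841, 0.2118]
tool_rot: [0.272, 0.962, -0.0, 0.001]
ft_force: [-0.3, -0.8, -0.1]
grip_width: -0.0001
grasp_force: 0.0
```

apply_moves(
  commands=[
    [0,0,0,-0.11],
    [0,0,0,-0.11],
    [0,0,0,-0.11],
    [0,0,0,-0.11],
    [0,0,0,-0.11],
  ],
)

```text
clock: 48.88
eef_pos: [0.4754, -0.2841, 0.2117]
tool_rot: [-0.012, 1.0, -0.0, 0.001]
ft_force: [0.5, -0.1, -0.5]
grip_width: -0.0004
grasp_force: 0.0
```

```bash
python3 -c "
from h import *
from scipy.optimize import least_squares
T=load('top0');S=load('scene0')
A=np.array([65+126.6/3.8+400/3.8-.5,95+127.5/3.8-.5]);C=np.array([240+256.5/5-.5,160+397.5/5-.5])
r=least_squares(lambda X:np.r_[w2pix(T,X)-A,w2pix(S,X)-C],[.65,.066,.09]);print(r.x,r.fun)
for n,u in (('swS',C),):pass
# grey base corners, scene crop
print([pix2w(S,(240+x/5,160+y/5),.03).round(3) for x,y in((213,433),(289,436),(284,543),(206,540))])
plan(.6,.066,.235,90)
shot('scene','s9');shot('top','t9')"
```

```text
[0.65311281 0.06568034 0.08378275] [-0.15995883  0.02007301 -0.19297455  0.01003948]
[array([0.659, 0.044, 0.03 ]), array([0.654, 0.092, 0.03 ]), array([0.727, 0.098, 0.03 ]), array([0.732, 0.049, 0.03 ])]
t 48.88 p [ 0.4754 -0.2841  0.2117] ang 91.4 w -0.0004 gf 0.0 | roll60 total 0.024 shift20 total [-6.23 17.51 -1.16] J6 -0.56
```

apply_moves(
  commands=[
    [-0.31,0.88,0,0.024],
    [-0.31,0.88,0,0],
    [-0.31,0.88,0,0],
    [-0.31,0.88,0,0],
    [-0.31,0.88,0,0],
  ],
)

```text
clock: 49.4
eef_pos: [0.5066, -0.1953, 0.2113]
tool_rot: [0.005, 1.0, -0.0, 0.0]
ft_force: [-0.1, 0.2, 0.7]
grip_width: -0.0003
grasp_force: 0.0
```

apply_moves(
  commands=[
    [-0.31,0.88,0,0],
    [-0.31,0.88,0,0],
    [-0.31,0.88,0,0],
    [-0.31,0.88,0,0],
    [-0.31,0.88,0,0],
  ],
)

```text
clock: 49.82
eef_pos: [0.5382, -0.1074, 0.2113]
tool_rot: [0.005, 1.0, -0.0, 0.0]
ft_force: [-0.6, 0.4, -0.1]
grip_width: -0.0003
grasp_force: 0.0
```

apply_moves(
  commands=[
    [-0.31,0.88,0,0],
    [-0.31,0.88,0,0],
    [-0.31,0.88,0,0],
    [-0.31,0.88,0,0],
    [-0.31,0.88,0,0],
  ],
)

```text
clock: 50.23
eef_pos: [0.5697, -0.0195, 0.2113]
tool_rot: [0.005, 1.0, -0.0, 0.0]
ft_force: [0.1, 0.5, 0.7]
grip_width: -0.0002
grasp_force: 0.0
```

apply_moves(
  commands=[
    [-0.31,0.88,0,0],
    [-0.31,0.88,0,0],
    [-0.31,0.88,0,0],
    [-0.31,0.88,0,0],
    [-0.31,0.79,0,0],
  ],
)

```text
clock: 50.65
eef_pos: [0.6013, 0.0667, 0.2113]
tool_rot: [0.005, 1.0, 0.0, 0.0]
ft_force: [0.6, -0.2, 0.1]
grip_width: 0.0002
grasp_force: 0.0
```

apply_moves(
  commands=[
    [0,0,0.8,0],
    [0,0,0.8,0],
    [0,0,0.8,0],
    [0,0,0,0],
    [0,0,0,0],
  ],
)

```text
clock: 51.07
eef_pos: [0.6003, 0.0655, 0.1622]
tool_rot: [0.004, 1.0, -0.0, -0.001]
ft_force: [-0.5, -0.1, 0.2]
grip_width: 0.0
grasp_force: 0.0
```

```bash
python3 -c "
from h import *
plan(.602,.066,.094,90)
T=shot('scene','s10');a=T['image'][120:290,150:350];cv2.imwrite('pics/m10.png',cv2.resize(a,(700,595),interpolation=2))"
```

```text
t 51.07 p [0.6003 0.0655 0.1622] ang 89.5 w 0.0 gf 0.0 | roll60 total -0.008 shift20 total [-0.09  0.02  3.41] J6 0.12
```

apply_moves(
  commands=[
    [-0.09,0,0.7,-0.008],
    [0,0,0.7,0],
    [0,0,0.7,0],
    [0,0,0.7,0],
    [0,0,0.65,0],
  ],
)

```text
clock: 51.53
eef_pos: [0.6039, 0.0655, 0.0948]
tool_rot: [-0.0, 1.0, 0.0, 0.002]
ft_force: [-0.0, -0.4, 0.2]
grip_width: 0.0004
grasp_force: 0.0
```

apply_moves(
  commands=[
    [-0.3,0,0,0],
    [-0.3,0,0,0],
    [-0.3,0,0,0],
    [-0.3,0,0,0],
    [-0.3,0,0,0],
  ],
)

```text
clock: 51.95
eef_pos: [0.6338, 0.0657, 0.095]
tool_rot: [-0.001, 1.0, 0.0, 0.001]
ft_force: [-2.2, -0.4, 1.6]
grip_width: 0.0
grasp_force: 1.2
```

apply_moves(
  commands=[
    [-0.3,0,0,0],
    [-0.3,0,0,0],
    [-0.3,0,0,0],
    [-0.3,0,0,0],
    [-0.3,0,0,0],
  ],
)

```text
clock: 52.37
eef_pos: [0.6634, 0.0658, 0.0934]
tool_rot: [-0.001, 1.0, 0.0, 0.0]
ft_force: [-1.3, 0.5, 0.9]
grip_width: 0.0003
grasp_force: 0.6
```

apply_moves(
  commands=[
    [-0.3,0,0,0],
    [-0.3,0,0,0],
    [-0.3,0,0,0],
    [-0.3,0,0,0],
    [-0.1,0,0,0],
  ],
)

```text
clock: 52.78
eef_pos: [0.6895, 0.0657, 0.093]
tool_rot: [-0.001, 1.0, -0.0, -0.0]
ft_force: [-0.4, 0.1, -1.0]
grip_width: 0.0002
grasp_force: 0.5
```

```bash
python3 -c "
from h import *
plan(.708,.066,.094,90)"
```

```text
t 52.78 p [0.6895 0.0657 0.093 ] ang 90.1 w 0.0002 gf 0.5333032831549644 | roll60 total 0.002 shift20 total [-0.93  0.02 -0.05] J6 0.09
```

apply_moves(
  commands=[
    [-0.15,0,0,0],
    [-0.15,0,0,0],
    [-0.15,0,0,0],
    [-0.15,0,0,0],
    [0,0,0,0],
  ],
)

```text
clock: 53.2
eef_pos: [0.6954, 0.0656, 0.0928]
tool_rot: [-0.001, 1.0, -0.0, -0.006]
ft_force: [-15.0, -0.5, 6.9]
grip_width: 0.0001
grasp_force: 7.5
```

apply_moves(
  commands=[
    [-0.1,0,0,0],
    [-0.1,0,0,0],
    [-0.1,0,0,0],
    [0,0,0,0],
    [0,0,0,0],
  ],
)

```text
clock: 53.62
eef_pos: [0.6959, 0.0656, 0.0927]
tool_rot: [-0.001, 1.0, -0.0, -0.012]
ft_force: [-29.4, -0.6, 14.7]
grip_width: -0.0005
grasp_force: 14.5
```

The lever is at its end stop. I'll retreat and take a final look.

apply_moves(
  commands=[
    [0.5,0,0,0],
    [0.7,0,0,0],
    [0.8,0,-0.5,0],
    [0.8,0,-1,0],
    [0.5,0,-1,0],
  ],
)

```text
clock: 54.03
eef_pos: [0.639, 0.0655, 0.1434]
tool_rot: [-0.001, 1.0, -0.0, -0.001]
ft_force: [-0.2, -0.1, 0.5]
grip_width: -0.0001
grasp_force: 0.0
```

apply_moves(
  commands=[
    [0.6,0.6,-1,0],
    [0.8,0.8,-1,0],
    [0.8,1,0,0],
    [0.8,1,0,0],
    [0.5,1,0,0],
  ],
)

```text
clock: 54.45
eef_pos: [0.5701, 0.1542, 0.1851]
tool_rot: [-0.001, 1.0, 0.0, 0.001]
ft_force: [0.1, 0.1, 0.6]
grip_width: 0.0001
grasp_force: 0.0
```

apply_moves(
  commands=[
    [0,1,0,0],
    [0,1,0,0],
    [0,1,0,0],
    [0,1,0,0],
    [0,0,0,0],
  ],
)

```text
clock: 54.87
eef_pos: [0.5708, 0.2372, 0.1842]
tool_rot: [-0.003, 1.0, 0.001, 0.001]
ft_force: [-0.0, -0.5, -0.3]
grip_width: 0.0
grasp_force: 0.0
```

```bash
python3 -c "
from h import *
plan(.6,.066,.2,90)
shot('top','t11');T=shot('scene','s11');a=T['image'][135:285,130:330];cv2.imwrite('pics/m11.png',cv2.resize(a,(800,600),interpolation=2))"
```

```text
t 54.87 p [0.5708 0.2372 0.1842] ang 90.3 w 0.0 gf 0.0 | roll60 total 0.006 shift20 total [-1.46 -8.56 -0.79] J6 0.39
```

View pics/m11.png

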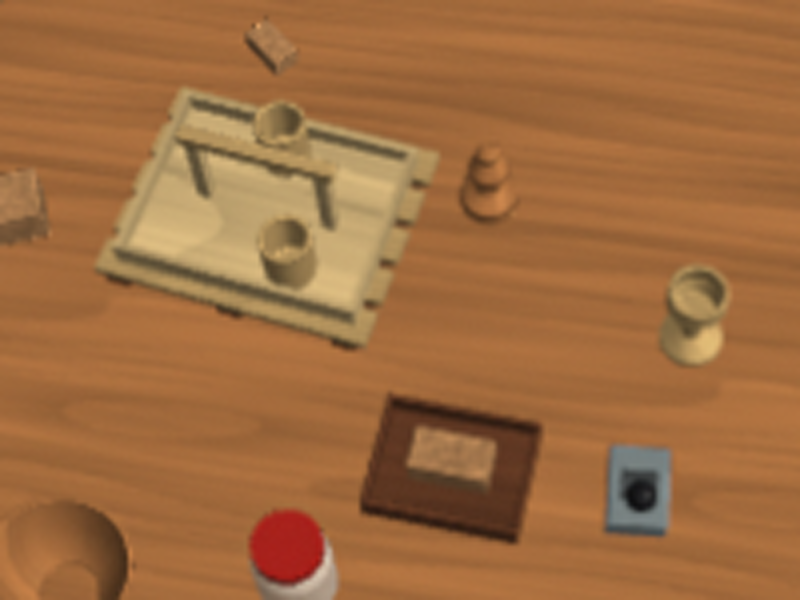

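The tray sits squarely on the stand with both cups upright in it. The block is in the box and the lever leans away, fully on. Handing in.

```bash
python3 -c "
from h import *
print(pix2w(load('s11'),(130+640/4,135+493/4),.084));print(bot.job_done())"
```

```text
[0.71768989 0.07146966 0.084     ]
the job is handed in; nothing more can be done
None
```

I handed the job in at about 55 s on the robot's clock: block in the tool box, both cups upright in the tray, tray released squarely on the drying stand, fan lever pushed to its end stop, goblet and finial untouched; the hand-in returned no verdict.

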